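# Blank off the dispensing feed couplers and hang the notice plates

## Task

Blank off the feed lines: put every coloured plug that stands on the desk fully home in the coupler of the same colour and lock it by swinging that coupler's two cam arms down together, never one fully down while the other is still up, until both lie against the tube. When every plug is locked, take the yellow and the white plate out of their racks and hang one on each of the two headed studs of the grey bracket: slip the keyhole over the head, then slide the plate down so that it hangs locked behind it. Leave the small black elbow and the black silencer where they are.

Things in the scene. Friction and masses are not known exactly. Their poses are not given: they have to be found in the camera images.
- coupler_red: Fixed upright coupler, red band and mouth ring: foot 56 x 48 x 8 mm, tube 32 mm across, mouth facing up 69 mm above the desk, bore 25 mm. Origin: centre of the foot's underside; z up. Cam arms hinged at y = +18 mm (left) and -18 mm (right), z = 62 mm, pins along x. Hose tail to +x. A plug is home when its flange rests on the mouth, its underside at z = 40 mm on the axis.
- tip_red_left (a point): Free end of the red coupler's left brass cam arm (13 mm wide, 6 thick), 28 mm from its hinge. Starts about level (within 0.25 rad), out to +y; swings down 1.5 rad to a stop where it hangs by the tube, locked: tip 20 mm from the coupler's axis, z = 34 mm. Stiff hinge, 0.04 N m: stays where left. Its cam enters a home plug's groove, strikes a raised plug. 1 rad down, both arms fit between fingers 70 mm apart.
- tip_red_right (a point): Free end of the red coupler's right brass cam arm (13 mm wide, 6 thick), 28 mm from its hinge. Starts about level (within 0.25 rad), out to -y; swings down 1.5 rad to a stop where it hangs by the tube, locked: tip 20 mm from the coupler's axis, z = 34 mm. Stiff hinge, 0.04 N m: stays where left. Its cam enters a home plug's groove, strikes a raised plug. 1 rad down, both arms fit between fingers 70 mm apart.
- plug_red: Loose plug, red flange and grip, 47 mm tall, 80 g, on its heavy nose; may be absent. Origin: centre of its underside; z up. Nose 22 mm across, z = 0 to 29 mm, with a groove 15 mm across at z = 13 to 27; flange 32 mm across, z = 29 to 33; round grip 22 mm across, z = 33 to 47. Home in its coupler, its top is 87 mm above the desk.
- coupler_blue: Fixed upright coupler, blue band and mouth ring: foot 56 x 48 x 8 mm, tube 32 mm across, mouth facing up 69 mm above the desk, bore 25 mm. Origin: centre of the foot's underside; z up. Cam arms hinged at y = +18 mm (left) and -18 mm (right), z = 62 mm, pins along x. Hose tail to +x. A plug is home when its flange rests on the mouth, its underside at z = 40 mm on the axis.
- tip_blue_left (a point): Free end of the blue coupler's left brass cam arm (13 mm wide, 6 thick), 28 mm from its hinge. Starts about level (within 0.25 rad), out to +y; swings down 1.5 rad to a stop where it hangs by the tube, locked: tip 20 mm from the coupler's axis, z = 34 mm. Stiff hinge, 0.04 N m: stays where left. Its cam enters a home plug's groove, strikes a raised plug. 1 rad down, both arms fit between fingers 70 mm apart.
- tip_blue_right (a point): Free end of the blue coupler's right brass cam arm (13 mm wide, 6 thick), 28 mm from its hinge. Starts about level (within 0.25 rad), out to -y; swings down 1.5 rad to a stop where it hangs by the tube, locked: tip 20 mm from the coupler's axis, z = 34 mm. Stiff hinge, 0.04 N m: stays where left. Its cam enters a home plug's groove, strikes a raised plug. 1 rad down, both arms fit between fingers 70 mm apart.
- plug_blue: Loose plug, blue flange and grip, 47 mm tall, 80 g, on its heavy nose; may be absent. Origin: centre of its underside; z up. Nose 22 mm across, z = 0 to 29 mm, with a groove 15 mm across at z = 13 to 27; flange 32 mm across, z = 29 to 33; round grip 22 mm across, z = 33 to 47. Home in its coupler, its top is 87 mm above the desk.
- coupler_yellow: Fixed upright coupler, yellow band and mouth ring: foot 56 x 48 x 8 mm, tube 32 mm across, mouth facing up 69 mm above the desk, bore 25 mm. Origin: centre of the foot's underside; z up. Cam arms hinged at y = +18 mm (left) and -18 mm (right), z = 62 mm, pins along x. Hose tail to +x. A plug is home when its flange rests on the mouth, its underside at z = 40 mm on the axis.
- tip_yellow_left (a point): Free end of the yellow coupler's left brass cam arm (13 mm wide, 6 thick), 28 mm from its hinge. Starts about level (within 0.25 rad), out to +y; swings down 1.5 rad to a stop where it hangs by the tube, locked: tip 20 mm from the coupler's axis, z = 34 mm. Stiff hinge, 0.04 N m: stays where left. Its cam enters a home plug's groove, strikes a raised plug. 1 rad down, both arms fit between fingers 70 mm apart.
- tip_yellow_right (a point): Free end of the yellow coupler's right brass cam arm (13 mm wide, 6 thick), 28 mm from its hinge. Starts about level (within 0.25 rad), out to -y; swings down 1.5 rad to a stop where it hangs by the tube, locked: tip 20 mm from the coupler's axis, z = 34 mm. Stiff hinge, 0.04 N m: stays where left. Its cam enters a home plug's groove, strikes a raised plug. 1 rad down, both arms fit between fingers 70 mm apart.
- plug_yellow: Loose plug, yellow flange and grip, 47 mm tall, 80 g, on its heavy nose; may be absent. Origin: centre of its underside; z up. Nose 22 mm across, z = 0 to 29 mm, with a groove 15 mm across at z = 13 to 27; flange 32 mm across, z = 29 to 33; round grip 22 mm across, z = 33 to 47. Home in its coupler, its top is 87 mm above the desk.
- plate_yellow: Loose yellow plate, 90 g, upright in the slot (8 mm wide, floor at 6 mm) of a fixed grey block 28 x 70 x 26 mm: 6 mm thick (x), 50 wide (y), 72 tall; black grip tab on top, 10 mm thick, 26 wide, z = 72 to 102. Origin: centre of its lower edge; z up. Keyhole along x: entry hole 20 x 20 mm centred at z = 40, from it a slot 9 mm wide up to its end at z = 62.
- slot_yellow (a point): Point in the yellow plate's slot, mid-thickness, where the stud's axis lies when the plate hangs home (plate z = 59 mm, 19 mm above the entry hole's centre). Either side of the plate may face out.
- plate_white: Loose white plate, 90 g, upright in the slot (8 mm wide, floor at 6 mm) of a fixed grey block 28 x 70 x 26 mm: 6 mm thick (x), 50 wide (y), 72 tall; black grip tab on top, 10 mm thick, 26 wide, z = 72 to 102. Origin: centre of its lower edge; z up. Keyhole along x: entry hole 20 x 20 mm centred at z = 40, from it a slot 9 mm wide up to its end at z = 62.
- slot_white (a point): Point in the white plate's slot, mid-thickness, where the stud's axis lies when the plate hangs home (plate z = 59 mm, 19 mm above the entry hole's centre). Either side of the plate may face out.
- bracket: Fixed grey upright bracket: panel 140 mm wide (y), 84 mm high, front face at x = 0 facing -x (to the robot); foot and gussets behind. Origin: on the desk below the front face's middle; x axis points through the panel, away from the robot.
- stud_left (a point): Middle of the neck of the left headed stud (bracket y = +35 mm), which stands out along -x from the panel, 75 mm above the desk: neck 6 mm across, 12 mm long, then a head 14 mm across, 4 mm thick, its end 16 mm in front of the panel (10 mm in front of this point).
- stud_right (a point): Middle of the neck of the right headed stud (bracket y = -35 mm), which stands out along -x from the panel, 75 mm above the desk: neck 6 mm across, 12 mm long, then a head 14 mm across, 4 mm thick, its end 16 mm in front of the panel (10 mm in front of this point).
- black_elbow: Loose small black pipe elbow, 30 x 25 x 15 mm, a bystander; origin: centre of its underside.
- black_silencer: Loose black ribbed silencer, 24 mm across, 44 mm tall, standing, a bystander; origin: centre of its underside.
Not all that is in view belongs to the job. Several things have the shape of the plug_red; the one meant has the colours described above.

How it is judged:
By the outcome, as a careful person would: the job done as asked, in the order asked, and still so for the second after the job is handed in, with the robot touching nothing.
Of plug_red, plug_blue, plug_yellow only 2 to 3 are there at a start; the rules pass over those that are not, and their reading is None.
At some moment in a run one of plug_red, plug_blue, plug_yellow may be knocked a few centimetres aside while the robot is not near it.
It also fails if it takes over 210 s, if anything falls off the work surface, if the arm or the gripper's body presses on something with over 40 N, if the wrist force passes 120 N, or if a joint passes its speed limit or range.

## Robot

A 6-joint arm with a two-finger parallel gripper is mounted at the origin on a cart in front of the work surface, level with it; the furniture and walls round the work are solid. World frame = base frame: x ahead of the robot, y to its left, z up, the work surface at z = 0. Lengths are in mm, angles in rad, forces in N, time in s.
With the tool pointing down it reaches from about 300 to 950 mm from the base axis. Payload 3.1 kg.
Tool frame: the origin (TCP) lies midway between the tips of the shut fingers; the grasp point (between the pads) lies 19 mm behind it; z points along the fingers, y is the line along which they close (so a half turn about z gives the same grasp; the last joint's range is limited). The gripper opens to 85 mm and grips with 20 to 120 N. Pads are 22 mm wide; open, the fingers measure 114 mm over their backs; the gripper's body (76 mm by 85 mm) begins 54 mm behind the grasp point. The pads swing forward as they close: fully open they stand 13 mm farther back than shut.
Start: joints at [-1.219, 0.308, 1.634, -0, 1.2, -0.07], TCP at [255.852, -570.238, 231.272] pointing down, gripper open.
Joint ranges: [-3.06, 3.06], [-0.79, 1.96], [0.05, 2.63], [-1.19, 4.34], [0.05, 2.64], [-2.94, 2.94]. Speed limits (rad/s): [2.79, 2.79, 3.14, 3.14, 3.14, 3.14].

## Interface

Orientations are given as a 3x3 rotation matrix whose columns are the frame's x, y, z axes.
In Python, from workcell import ctrl, imaging, close_job gives the robot as it stands.
- The arm moves only by the tool play_rows, never from a script. Its argument "rows" is a list of rows, each a list of 3 entries, a list of its own where there are three numbers: the finger opening in mm, from 0 to 85.4, then the shift along the tool's x, y, z in mm, then the turn about the tool's z in rad. In form: [[hand, [dx, dy, dz], turn], ...]. A call has 1 to 10 rows; each row shifts and turns the commanded pose from where the row before left it, along the tool's axes as they then stand; what a row does not reach is not made up. A row lasts 1/12 s, in which the tool goes at most 41.7 mm and 7.16 degrees, less where a joint would pass 70% of its speed; a pose out of reach is approached as far as the arm can. A call is refused whole if a number of a shift passes 41.7 or a number of a turn 0.125, either way. A call with a gripper value outside its range is refused whole. The fingers move at their own pace and stop on an object; "newtons" is the grip in N (left out, the last holds). Time passes only in rows, so rows that do not move let the fingers close. It gives the time, the measured TCP pose, the force, the opening and the grip force at its end, in the units of the state.
- ctrl.read_state(): the state, without advancing time (a new reading comes with each control period).
- imaging.read_camera(name): name is "scene" or "top" or "wrist"; returns a dict with "pixels" (384x512x3 uint8, red, green, blue), "camera_matrix" (3x3 intrinsics, pixels), "k1" (the pictures are not rectified: a ray, as slopes to the right and down, at radius r is drawn at 1 + k1 r^2 times it, then the intrinsics apply), "T" (4x4, takes a point from camera to world coordinates). Camera axes: x right, y down, z forward; pixel columns grow to the right and rows downward; lengths in mm; the calibration is good to about 2 mm. A picture is of the moment at which its call begins. There is no depth.
- close_job(): hands the job in; it is judged then, once.
The state is a dict: "clock": time; "joint_positions": joint angles; "joint_velocities": joint speeds; "tau": joint torques, N m; "tool_pos": TCP position; "tcp_rot": TCP orientation; "wrist_force": force on the tool from outside, world axes, zero at the start; "moment": the same for the moment, N m; "opening": opening from 0.0 (shut) to 1.0 (fully open); "grip_force": force on a finger pad.
Only numpy, scipy, OpenCV 4.12 (cv2) and the standard library are available. Lean on these libraries where they do the work, as an engineer would, in place of code of your own. Each camera call takes 0.05 s, during which the arm holds its last target. There are 200 camera calls.

## Working session

There is one attempt and no reset: what is moved stays moved. The work goes in short steps, Python scripts to look and compute and a tool call to move; the robot and the scene stay as the last step left them, time stands still between calls to the robot, and variables do not carry over. Pictures are saved under pics/ and viewed, at most 14 in all, crops included, and the job is handed in when it is done.

Besides the shell and the picture viewer there is one more tool, called after "Call:" by a JSON object that holds its "method" and its "body", one argument or row to a line. play_rows: Moves the arm, as the interface text tells. Its arguments: {"type":"object","properties":{"rows":{"type":"array","items":{"type":"array"}},"newtons":{"type":"number"}},"required":["rows"]}

```bash
mkdir -p pics; cat > h.py <<'E'
import numpy as np, cv2
from workcell import ctrl, imaging, close_job
def cam(n, save=None):
    c=imaging.read_camera(n); c={k:(np.array(v) if k!='k1' else v) for k,v in c.items()}
    if save: cv2.imwrite('pics/'+save+'.png', c['pixels'][:,:,::-1])
    return c
def proj(c,P):
    P=np.atleast_2d(P).astype(float); T=np.linalg.inv(c['T']); q=P@T[:3,:3].T+T[:3,3]
    s=q[:,:2]/q[:,2:]; s=s*(1+c['k1']*(s**2).sum(1,keepdims=True))
    K=c['camera_matrix']; return s@K[:2,:2].T+K[:2,2]
def ray(c,uv):
    K=c['camera_matrix']; d=np.linalg.solve(K[:2,:2],np.array(uv,float)-K[:2,2]); s=d.copy()
    for _ in range(20): s=d/(1+c['k1']*(s@s))
    return c['T'][:3,3], c['T'][:3,:3]@np.array([s[0],s[1],1])
def atz(c,uv,z):
    o,d=ray(c,uv); return o+d*(z-o[2])/d[2]
E
python3 - <<'E'
from h import *
a=cam('scene','s0');b=cam('top','t0')
for c in(a,b): print(c['camera_matrix'],c['k1'],c['T'].round(3))
s=ctrl.read_state();print(s)
E
```

```text
[[387.78056133   0.         256.79832565]
 [  0.         387.78056133 188.20196745]
 [  0.           0.           1.        ]] -0.12493551393139658 [[ 9.30000e-01 -2.70000e-01  2.48000e-01  3.26407e+02]
 [-3.67000e-01 -6.87000e-01  6.27000e-01 -4.73402e+02]
 [ 1.00000e-03 -6.74000e-01 -7.38000e-01  7.31328e+02]
 [ 0.00000e+00  0.00000e+00  0.00000e+00  1.00000e+00]]
[[349.50654094   0.         256.18586107]
 [  0.         349.50654094 189.8555413 ]
 [  0.           0.           1.        ]] -0.021531361521721325 [[-1.500000e-02 -9.860000e-01  1.650000e-01  4.029230e+02]
 [-1.000000e+00  1.400000e-02 -8.000000e-03  6.770400e+01]
 [ 6.000000e-03 -1.650000e-01 -9.860000e-01  1.037526e+03]
 [ 0.000000e+00  0.000000e+00  0.000000e+00  1.000000e+00]]
{'clock': 0.1, 'joint_positions': array([-1.21869926e+00,  3.08924011e-01,  1.63508415e+00, -1.54450721e-05,
        1.19970364e+00, -6.96584886e-02]), 'joint_velocities': array([ 1.69411143e-03, -2.33903367e-03, -4.19519074e-03,  8.13487831e-05,
       -7.69155742e-04, -1.10719602e-04]), 'tau': array([-3.62986584e-04, -4.16409338e+01, -2.77644575e+01, -1.02350207e-04,
        3.97879732e-03, -6.98511840e-06]), 'tool_pos': array([ 255.58356222, -569.51951857,  230.14627818]), 'tcp_rot': array([[ 9.12369436e-01,  4.09367143e-01, -7.44334155e-04],
       [ 4.09367798e-01, -9.12367289e-01,  1.98417565e-03],
       [ 1.33150180e-04, -2.11500765e-03, -9.99997755e-01]]), 'wrist_force': array([ 0.46534124, -0.22691592,  1.02715213]), 'moment': array([-0.06127364, -0.01818113, -0.02264756]), 'grip_force': 0.0, 'opening': 1.0017762747218761}
```

View pics/s0.png

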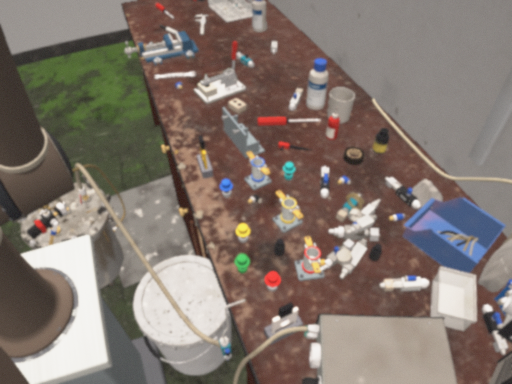

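View pics/t0.png

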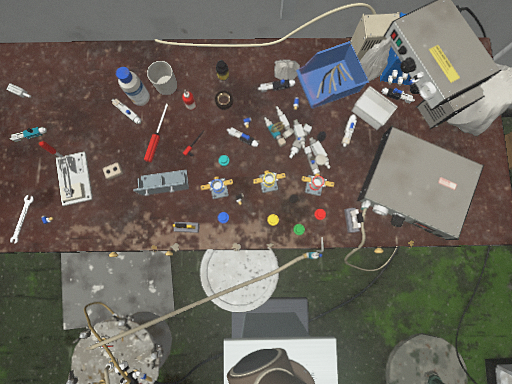

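```bash
python3 - <<'E'
from h import *
t=cv2.imread('pics/t0.png');s=cv2.imread('pics/s0.png')
cv2.imwrite('pics/t1.png',cv2.resize(t[145:245,130:380],None,fx=3.2,fy=3.2,interpolation=cv2.INTER_CUBIC))
cv2.imwrite('pics/s1.png',cv2.resize(s[100:350,180:380],None,fx=2.4,fy=2.4,interpolation=cv2.INTER_CUBIC))
E
```

```text
(no output)
```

View pics/t1.png

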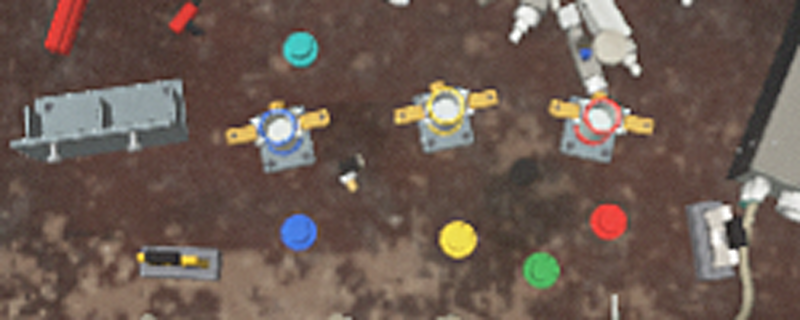

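View pics/s1.png

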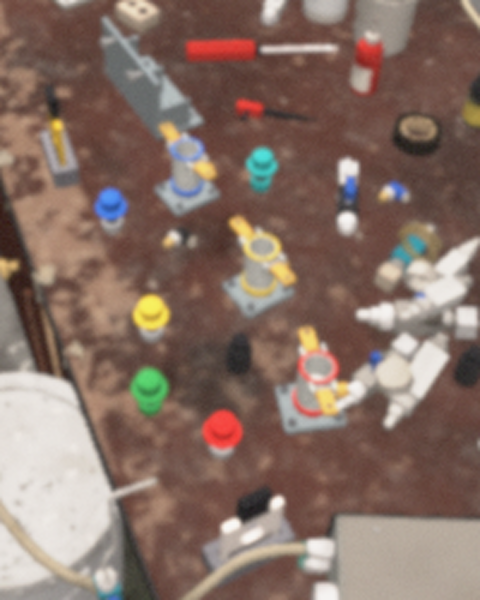

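Candidates (top image px): red plug (320,214), yellow plug (273,219), blue plug (223,217). Lookalikes to avoid are green (299,229) and teal (223,160). In the crops, the black silencer stands at about (292,200) and the black/white/yellow elbow-sized bit at (239,198). Couplers: blue (217,185), yellow (269,179), red (318,182). The yellow rack is at (185,226), the white rack at (353,220), and the bracket at (162,183).

```bash
python3 - <<'E'
from h import *
t=cam('top');s=cam('scene')
def tri(a,b):
    o,d=ray(t,a);p,e=ray(s,b);A=np.stack([d,-e],1);k=np.linalg.lstsq(A,p-o,rcond=None)[0]
    return ((o+d*k[0]+p+e*k[1])/2).round(1), np.linalg.norm(o+d*k[0]-p-e*k[1]).round(1)
T=lambda x,y:(x/3.2+130,y/3.2+145); S=lambda x,y:(x/2.4+180,y/2.4+100)
for n,a,b in [('plug_b',(299,230),(111,203)),('plug_y',(458,238),(151,311)),('plug_r',(609,220),(222,427)),
 ('ring_b',(279,128),(187,151)),('ring_y',(447,108),(263,248)),('ring_r',(603,117),(318,366)),
 ('ytab',(163,257),(52,100)),('wtab',(737,232),(254,500)),
 ('bL tip',(228,136),(166,131)),('bR tip',(327,117),(212,172)),('yL tip',(397,116),(236,222)),('yR',(496,98),(292,278)),('rL',(551,107),(306,332)),('rR',(652,126),(327,408))]:
    print(n,*tri(T(*a),S(*b)))
print('studs',[atz(t,T(*p),75).round(0) for p in((53,152),(133,143))],'bracket',[atz(t,T(*p),84).round(0) for p in((20,148),(187,130))])
for n,q in dict(ybl=[(140,272),(141,248),(220,253),(218,279)],wbl=[(688,207),(712,203),(735,272),(700,279)]).items(): print(n,[atz(t,T(*p),26)[:2].round(0) for p in q])
for n,q in dict(b=[(262,163),(316,157)],y=[(425,150),(473,145)],r=[(562,150),(611,162)]).items(): print(n,[atz(t,T(*p),8)[:2].round(0) for p in q])
print('sil',tri(T(520,172),S(238,350)),atz(t,T(350,172),10))
E
```

```text
plug_b [493.6 154.1  37.8] 1.7
plug_y [484.6  12.   37.4] 2.1
plug_r [ 498.3 -123.8   38.9] 1.5
ring_b [582.1 169.2  66.4] 3.0
ring_y [598.4  20.4  68.4] 4.7
ring_r [ 587.  -116.7   71.1] 2.9
ytab [467.9 263.1  96.5] 2.9
wtab [ 480.7 -219.1  101.9] 1.6
bL tip [576.9 215.7  56.3] 2.1
bR tip [591.  126.2  72.4] 4.6
yL tip [592.   64.9  61.3] 2.3
yR [606.7 -23.2  70.5] 5.4
rL [599.2 -73.1  56.5] 2.4
rR [ 575.7 -158.    75.5] 0.8
studs [array([561., 366.,  75.]), array([567., 296.,  75.])] bracket [array([563., 391.,  84.]), array([577., 247.,  84.])]
ybl [array([458., 298.]), array([480., 298.]), array([474., 227.]), array([451., 228.])]
wbl [array([ 510., -199.]), array([ 513., -221.]), array([ 450., -238.]), array([ 444., -206.])]
b [array([558., 191.]), array([563., 141.])]
y [array([568.,  39.]), array([573.,  -5.])]
r [array([567., -88.]), array([ 555., -134.])]
sil (array([546.2, -47.4,  21.8]), np.float64(3.3)) [548.48134224 109.42673131  10.        ]
```

Call:
{"method": "play_rows", "body": {
  "rows": [
    [85, [0, 40, 0], 0],
    [85, [0, -40, 0], 0]
  ]
}}

```text
clock: 0.37
tool_pos: [261.3, -585.2, 218.4]
tcp_rot: [[0.913, 0.409, 0.0], [0.409, -0.913, 0.0], [0.0, 0.0, -1.0]]
wrist_force: [-1.2, 1.2, -4.6]
opening: 0.996
grip_force: 0.0
```

Call:
{"method": "play_rows", "body": {
  "rows": [
    [85, [18.6, -32.4, -2], 0],
    [85, [18.6, -32.4, -2], 0],
    [85, [18.6, -32.4, -2], 0],
    [85, [18.6, -32.4, -2], 0],
    [85, [18.6, -32.4, -2], 0],
    [85, [18.6, -32.4, -2], 0],
    [85, [18.6, -32.4, -2], 0],
    [85, [18.6, -32.4, -2], 0],
    [85, [18.6, -32.4, -2], 0],
    [85, [18.6, -32.4, -2], 0]
  ]
}}

```text
clock: 1.2
tool_pos: [292.5, -196.7, 251.2]
tcp_rot: [[0.913, 0.408, 0.0], [0.408, -0.913, 0.0], [0.0, 0.0, -1.0]]
wrist_force: [0.2, 0.6, 0.6]
opening: 0.994
grip_force: 0.0
```

Call:
{"method": "play_rows", "body": {
  "rows": [
    [85, [18.6, -32.4, 0], 0],
    [85, [18.6, -32.4, 0], 0],
    [85, [0, 0, 0], 0.115],
    [85, [0, 0, 0], 0.115],
    [85, [0, 0, 0], 0.115],
    [85, [0, 0, 0], 0.115],
    [85, [0, 0, 0], 0.115],
    [85, [0, 0, 0], 0.115],
    [85, [0, 0, 0], 0],
    [85, [0, 0, 0], 0]
  ]
}}

```text
clock: 2.03
tool_pos: [300.2, -124.1, 251.2]
tcp_rot: [[0.965, -0.262, -0.0], [-0.262, -0.965, -0.0], [-0.0, 0.0, -1.0]]
wrist_force: [-0.5, -0.4, -0.8]
opening: 0.99
grip_force: 0.0
```

```bash
cat >> h.py <<'E'
def st():
    s=ctrl.read_state(); R=s['tcp_rot']; a=np.arctan2(R[1,0],R[0,0]); return s['tool_pos'],a,s
def go(xyz,a1=None):
    p,a,s=st(); R=s['tcp_rot']; d=R.T@(np.array(xyz,float)-p)
    n=int(np.ceil(np.linalg.norm(d)/40)); print('pos',p.round(1),'a',a.round(3),'total',d.round(1),'per row x',n,(d/max(n,1)).round(1), 'turn',None if a1 is None else round(a-a1,3))
E
python3 - <<'E'
from h import *
w=cam('wrist','w0'); p,a,s=st(); print(p.round(1),a.round(3))
T=np.eye(4);T[:3,:3]=s['tcp_rot'];T[:3,3]=p
print((np.linalg.inv(T)@w['T']).round(3),w['camera_matrix'][0,0],w['k1'])
go((480,-140,250),-.27)
E
```

```text
[ 300.2 -124.1  251.2] -0.265
[[  -0.      -0.952   -0.306   78.793]
 [   1.      -0.       0.       0.277]
 [  -0.      -0.306    0.952 -142.769]
 [   0.       0.       0.       1.   ]] 267.00120397743007 -0.06116455557034635
pos [ 300.2 -124.1  251.2] a -0.265 total [177.7 -31.8   1.2] per row x 5 [35.5 -6.4  0.2] turn 0.005
```

View pics/w0.png

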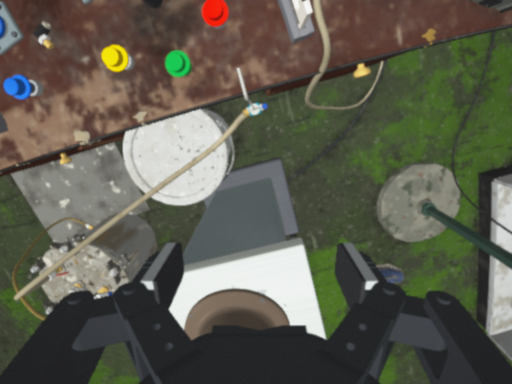

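Call:
{"method": "play_rows", "body": {
  "rows": [
    [85, [31, 8, 0], 0],
    [85, [31, 8, 0], 0],
    [85, [31, 8, 0], 0],
    [85, [31, 8, 0], 0],
    [85, [0, 0, 0], 0],
    [85, [0, 0, 0], 0],
    [85, [0, 0, 0], 0]
  ]
}}

```text
clock: 2.67
tool_pos: [410.5, -187.4, 250.6]
tcp_rot: [[0.965, -0.264, -0.002], [-0.264, -0.965, 0.001], [-0.002, -0.001, -1.0]]
wrist_force: [-0.2, 0.0, 0.4]
opening: 0.996
grip_force: 0.0
```

```bash
cat >> h.py <<'E'
HUE=dict(red=((0,8),(172,180)),yellow=((20,34),),blue=((104,122),))
def mask(c,col,smin=130,vmin=90):
    h=cv2.cvtColor(np.ascontiguousarray(c['pixels']),cv2.COLOR_RGB2HSV); m=np.zeros(h.shape[:2],np.uint8)
    for a,b in HUE[col]: m|=cv2.inRange(h,(a,smin,vmin),(b,255,255))
    return m
def render(c,xy,discs,sc=8):
    m=np.zeros((384*2,512*2),np.uint8); t=np.linspace(0,2*np.pi,48)
    for z,r in discs:
        P=np.c_[xy[0]+r*np.cos(t),xy[1]+r*np.sin(t),z+0*t]
        cv2.fillPoly(m,[np.round(proj(c,P)*2+.5).astype(np.int32)],255)
    return m
def cent(m):
    M=cv2.moments(m,True); return np.array([M['m10'],M['m01']])/max(M['m00'],1),M['m00']
PLUG=[(29,16),(33,16)]+[(z,11) for z in range(34,48)]
def findplug(c,col,guess,z0=0,rad=45):
    m=mask(c,col); g=np.zeros_like(m); p=proj(c,[guess[0],guess[1],z0+40])[0]
    cv2.circle(g,tuple(int(v) for v in p),rad,255,-1); m&=g
    n,l,stt,ce=cv2.connectedComponentsWithStats(m)
    if n<2: return None
    i=1+np.argmax(stt[1:,4]); o=ce[i]; xy=np.array(guess[:2],float)
    D=[(z+z0,r) for z,r in PLUG]
    for _ in range(8):
        q,ar=cent(render(c,xy,D)); q=(q-.5)/2
        pr=proj(c,[*xy,z0+38])[0]; xy=atz(c,pr+o-q,z0+38)[:2]
    return xy.round(1), stt[i,4], ar/4
E
python3 - <<'E'
from h import *
w=cam('wrist','w1'); p,a,s=st(); print(p.round(1),a.round(3))
for n,g in dict(red=(498,-124),yellow=(485,12),blue=(494,154)).items(): print(n,findplug(w,n,g))
im=w['pixels'][:,:,::-1]
u=proj(w,[587,-117,69])[0].astype(int);print(u)
y0=max(u[1]-70,0);x0=max(u[0]-100,0);print(x0,y0)
cv2.imwrite('pics/w1c.png',cv2.resize(im[y0:y0+150,x0:x0+200],None,fx=4,fy=4,interpolation=cv2.INTER_CUBIC))
E
```

```text
[ 410.3 -187.2  250.8] -0.267
red (array([ 499.1, -123.3]), np.int32(544), 511.5)
yellow (array([485.1,  13.7]), np.int32(481), 491.0)
blue (array([493.8, 156.8]), np.int32(415), 465.75)
[155  40]
55 0
```

View pics/w1c.png

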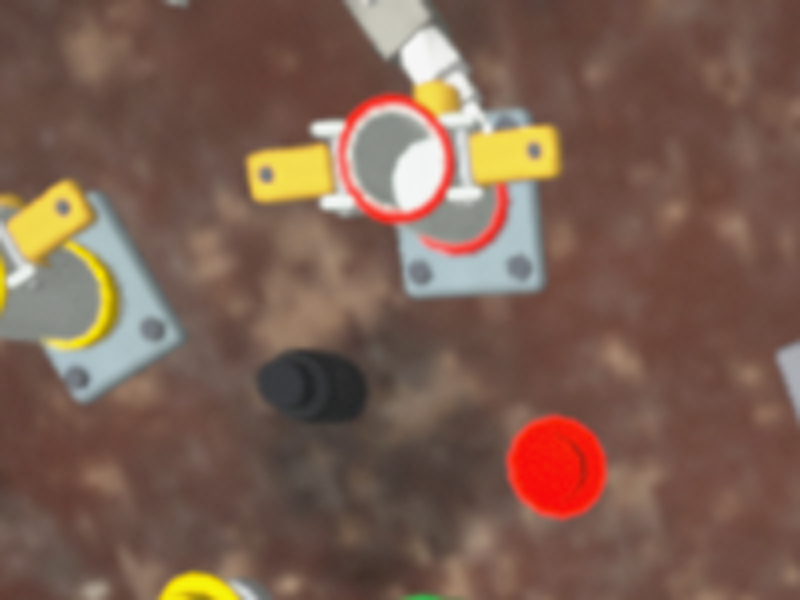

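```bash
cat >> h.py <<'E'
def findring(c,col,guess,hue=None):
    m=mask(c,col); 
    if col=='yellow':
        h=cv2.cvtColor(np.ascontiguousarray(c['pixels']),cv2.COLOR_RGB2HSV); m=cv2.inRange(h,(26,130,90),(34,255,255))
    g=np.array(guess[:2],float); pc=proj(c,[*g,69])[0]
    cs,_=cv2.findContours(m,cv2.RETR_EXTERNAL,cv2.CHAIN_APPROX_NONE); best=None
    e=cent(render(c,g,[(69,16)]))[1]/4
    for k in cs:
        if len(k)<12: continue
        f=np.zeros_like(m); cv2.drawContours(f,[k],-1,255,-1); o,ar=cent(f)
        if .6*e<ar<1.6*e and np.linalg.norm(o-pc)<25 and (best is None or np.linalg.norm(o-pc)<np.linalg.norm(best[0]-pc)): best=(o,ar)
    if best is None: return None
    xy=g
    for _ in range(6):
        q=(cent(render(c,xy,[(69,16)]))[0]-.5)/2; pr=proj(c,[*xy,69])[0]; xy=atz(c,pr+best[0]-q,69)[:2]
    return xy.round(1),best[1],e
RING=dict(red=(587,-117),yellow=(598,20),blue=(582,169)); PL=dict(red=(498,-124),yellow=(485,13),blue=(494,155))
E
python3 - <<'E'
from h import *
w=cam('wrist')
for n in RING: print(n,findring(w,n,RING[n]))
t=cam('top')
for n in RING: print(n,findring(t,n,RING[n]),findplug(t,n,PL[n],rad=20))
go((499,-123.3,150))
go((440,-123,190))
E
```

```text
red (array([ 589.1, -115.6]), 735.0, 713.0)
yellow None
blue None
red None (array([ 497.9, -123. ]), np.int32(108), 108.25)
yellow None (array([483.9,  13.2]), np.int32(112), 106.5)
blue None (array([492.9, 156. ]), np.int32(95), 108.5)
pos [ 410.4 -187.2  251.3] a -0.268 total [ 68.6 -85.1 101.2] per row x 4 [ 17.1 -21.3  25.3] turn None
pos [ 410.4 -187.2  251.3] a -0.268 total [ 11.6 -69.8  61.3] per row x 3 [  3.9 -23.3  20.4] turn None
```

Call:
{"method": "play_rows", "body": {
  "rows": [
    [85, [3.9, -23.3, 20.4], 0],
    [85, [3.9, -23.3, 20.4], 0],
    [85, [3.9, -23.3, 20.4], 0],
    [85, [0, 0, 0], 0],
    [85, [0, 0, 0], 0],
    [85, [0, 0, 0], 0],
    [85, [0, 0, 0], 0]
  ]
}}

```text
clock: 3.4
tool_pos: [441.7, -124.5, 191.5]
tcp_rot: [[0.964, -0.265, 0.002], [-0.265, -0.964, -0.001], [0.003, 0.001, -1.0]]
wrist_force: [-0.2, -0.5, 0.8]
opening: 0.994
grip_force: 0.0
```

```bash
python3 - <<'E'
from h import *
w=cam('wrist','w2')
print(findring(w,'red',RING['red'])); r=findplug(w,'red',PL['red'],rad=60); print(r)
go((*r[0],110)); go((*r[0],36))
E
```

```text
(array([ 589. , -115.4]), 1094.0, 1092.25)
(array([ 499.2, -123.4]), np.int32(740), 688.5)
pos [ 441.8 -124.6  191.5] a -0.269 total [ 54.8 -16.4  81.7] per row x 3 [18.3 -5.5 27.2] turn None
pos [ 441.8 -124.6  191.5] a -0.269 total [ 54.6 -16.5 155.7] per row x 5 [10.9 -3.3 31.1] turn None
```

Call:
{"method": "play_rows", "body": {
  "rows": [
    [50, [18.3, -5.5, 25], 0],
    [50, [18.3, -5.5, 25], 0],
    [50, [18.2, -5.4, 25], 0],
    [50, [0, 0, 27], 0],
    [50, [0, 0, 27], 0],
    [50, [0, 0, 27.5], 0],
    [50, [0, 0, 0], 0],
    [50, [0, 0, 0], 0],
    [22, [0, 0, 0], 0]
  ],
  "newtons": 40
}}

```text
clock: 4.2
tool_pos: [499.8, -123.3, 35.2]
tcp_rot: [[0.964, -0.266, 0.003], [-0.266, -0.964, -0.001], [0.003, 0.0, -1.0]]
wrist_force: [-0.1, -0.0, 0.4]
opening: 0.459
grip_force: 0.0
```

Call:
{"method": "play_rows", "body": {
  "rows": [
    [15, [0, 0, 0], 0],
    [15, [0, 0, 0], 0],
    [15, [0, 0, 0], 0],
    [15, [0, 0, 0], 0]
  ]
}}

```text
clock: 4.53
tool_pos: [500.6, -123.3, 36.2]
tcp_rot: [[0.964, -0.265, 0.005], [-0.265, -0.964, -0.002], [0.005, 0.001, -1.0]]
wrist_force: [-0.8, -1.0, 7.5]
opening: 0.237
grip_force: 39.2
```

```bash
python3 - <<'E'
from h import *
w=cam('wrist','w3'); p,a,s=st(); print(p,a,s['opening'],s['grip_force'],s['wrist_force'].round(1))
go((p[0],p[1],125))
E
```

```text
[ 500.64686526 -123.25259609   36.17774077] -0.2678930531084367 0.22903348514258207 39.21296954154968 [-1.1 -1.   6.7]
pos [ 500.6 -123.3   36.2] a -0.268 total [  0.4   0.1 -88.8] per row x 3 [  0.1   0.  -29.6] turn None
```

View pics/w3.png

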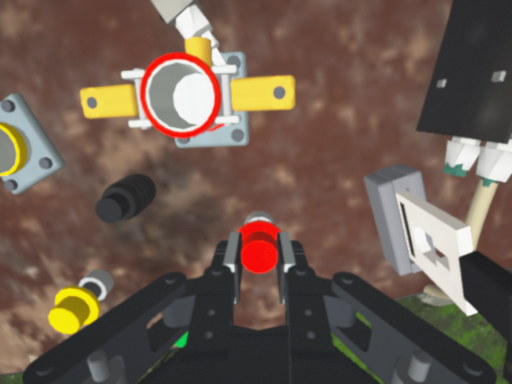

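Call:
{"method": "play_rows", "body": {
  "rows": [
    [15, [0, 0, -30], 0],
    [15, [0, 0, -30], 0],
    [15, [0, 0, -38], 0],
    [15, [0, 0, 0], 0],
    [15, [0, 0, 0], 0],
    [15, [0, 0, 0], 0]
  ]
}}

```text
clock: 5.08
tool_pos: [498.2, -122.1, 131.9]
tcp_rot: [[0.964, -0.265, 0.001], [-0.265, -0.964, -0.0], [0.001, -0.0, -1.0]]
wrist_force: [-0.9, -0.3, -0.9]
opening: 0.231
grip_force: 39.3
```

```bash
python3 - <<'E'
from h import *
w=cam('wrist','w4'); p,a,s=st(); print(p,a,s['opening'],s['grip_force'],s['wrist_force'].round(1))
print(findplug(w,'red',p,z0=p[2]-36,rad=60))
g=findring(w,'red',RING['red']); print(g)
go((*g[0],p[2]))
E
```

```text
[ 497.2501624  -121.80651046  130.78572102] -0.2681207700791816 0.22814913770441478 39.344252943992615 [-0.1  0.4 -1.7]
(array([ 495.9, -121.8]), np.int32(1788), 2213.75)
(array([ 588.9, -115.7]), 1601.0, 1587.5)
pos [ 497.3 -121.8  130.8] a -0.268 total [ 86.8 -30.2  -0.2] per row x 3 [ 28.9 -10.1  -0.1] turn None
```

Call:
{"method": "play_rows", "body": {
  "rows": [
    [15, [29.4, -10, 0], 0],
    [15, [29.4, -10, 0], 0],
    [15, [29.3, -10.2, 0], 0],
    [15, [0, 0, 0], 0],
    [15, [0, 0, 0], 0],
    [15, [0, 0, 0], 0],
    [15, [0, 0, 0], 0],
    [15, [0, 0, 0], 0]
  ]
}}

```text
clock: 5.8
tool_pos: [589.6, -116.3, 130.6]
tcp_rot: [[0.964, -0.265, -0.003], [-0.265, -0.964, 0.001], [-0.003, 0.0, -1.0]]
wrist_force: [-0.5, -0.5, -1.4]
opening: 0.234
grip_force: 39.4
```

```bash
python3 - <<'E'
from h import *
w=cam('wrist','w5'); p,a,s=st(); print(p,a)
print(findplug(w,'red',p,z0=p[2]-36,rad=60))
for _ in range(4): p,a,s=st(); print(p.round(1)); cam('wrist')
go((590.2,-115.9,110))
E
```

```text
[ 589.99519603 -116.41634904  131.06134855] -0.2685896959726815
(array([ 588. , -116.2]), np.int32(1804), 2268.5)
[ 590.  -116.4  131.1]
[ 590.4 -116.5  131.4]
[ 590.7 -116.5  131.6]
[ 590.9 -116.6  131.7]
pos [ 591.1 -116.6  131.8] a -0.268 total [-1.  -0.4 21.8] per row x 1 [-1.  -0.4 21.8] turn None
```

View pics/w5.png

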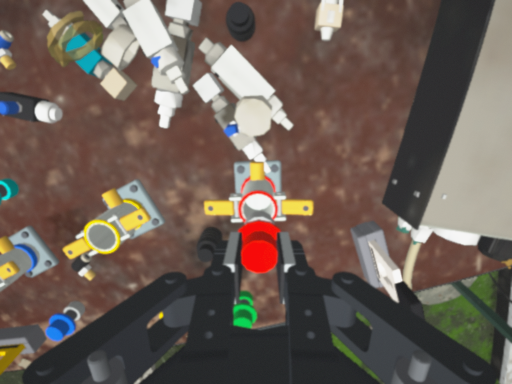

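Call:
{"method": "play_rows", "body": {
  "rows": [
    [15, [-0.5, -0.5, 10], 0],
    [15, [0, 0, 10], 0],
    [15, [0, 0, 0], 0],
    [15, [0, 0, 0], 0],
    [15, [0, 0, 0], 0],
    [15, [0, 0, 0], 0],
    [15, [0, 0, 0], 0],
    [15, [0, 0, 0], 0],
    [15, [0, 0, 0], 0],
    [15, [0, 0, 0], 0]
  ]
}}

```text
clock: 6.88
tool_pos: [591.2, -115.9, 111.8]
tcp_rot: [[0.964, -0.265, 0.0], [-0.265, -0.964, -0.0], [0.0, 0.0, -1.0]]
wrist_force: [0.7, -0.2, -0.6]
opening: 0.233
grip_force: 39.4
```

Call:
{"method": "play_rows", "body": {
  "rows": [
    [15, [0, 0, 3], 0],
    [15, [0, 0, 3], 0],
    [15, [0, 0, 3], 0],
    [15, [0, 0, 3], 0],
    [15, [0, 0, 3], 0],
    [15, [0, 0, 0], 0],
    [15, [0, 0, 0], 0]
  ]
}}

```text
clock: 7.47
tool_pos: [590.7, -115.8, 96.1]
tcp_rot: [[0.964, -0.265, -0.001], [-0.265, -0.964, 0.0], [-0.001, 0.0, -1.0]]
wrist_force: [0.4, -0.9, -1.3]
opening: 0.229
grip_force: 39.4
```

Call:
{"method": "play_rows", "body": {
  "rows": [
    [15, [0, 0, 4], 0],
    [15, [0, 0, 4], 0],
    [15, [0, 0, 4], 0],
    [15, [0, 0, 4], 0],
    [15, [0, 0, 2], 0],
    [15, [0, 0, 2], 0],
    [15, [0, 0, 2], 0],
    [15, [0, 0, 0], 0],
    [15, [0, 0, 0], 0]
  ]
}}

```text
clock: 8.22
tool_pos: [590.6, -115.8, 76.2]
tcp_rot: [[0.964, -0.265, -0.002], [-0.265, -0.964, 0.0], [-0.002, 0.0, -1.0]]
wrist_force: [-4.2, 1.9, 8.1]
opening: 0.23
grip_force: 40.3
```

Call:
{"method": "play_rows", "body": {
  "rows": [
    [70, [0, 0, 0], 0],
    [70, [0, 0, 0], 0],
    [70, [-1.2, 0, -4], 0],
    [70, [0, 0, 0], 0],
    [70, [0, 0, 0], 0],
    [70, [0, 0, 0], 0],
    [70, [0, 0, 0], 0]
  ]
}}

```text
clock: 8.8
tool_pos: [589.8, -115.5, 78.5]
tcp_rot: [[0.964, -0.265, -0.0], [-0.265, -0.964, 0.0], [-0.0, 0.0, -1.0]]
wrist_force: [-0.1, -0.5, 0.1]
opening: 0.82
grip_force: 0.0
```

```bash
python3 - <<'E'
from h import *
w=cam('wrist','w6'); p,a,s=st(); print(p,a,s['opening'],s['wrist_force'])
print(findplug(w,'red',p,z0=40,rad=60))
go((589,-115.6,33))
E
```

```text
[ 589.78308482 -115.53751534   78.42979483] -0.2681903853176804 0.8207042163214912 [-0.42868618 -0.49140544  0.03790297]
(array([ 589.6, -115.7]), np.int32(2154), 2194.0)
pos [ 589.8 -115.5   78.4] a -0.268 total [-0.7  0.3 45.4] per row x 2 [-0.4  0.1 22.7] turn None
```

View pics/w6.png

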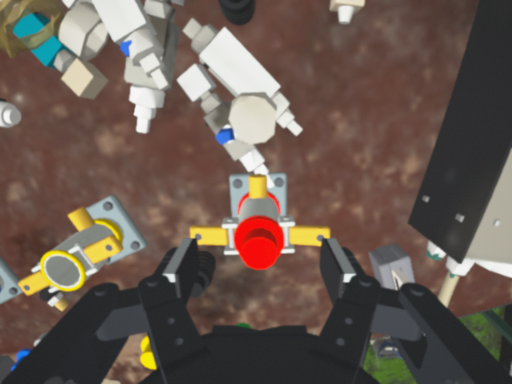

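Call:
{"method": "play_rows", "body": {
  "rows": [
    [70, [-0.4, 0, 6], 0],
    [70, [0, 0, 6], 0],
    [70, [0, 0, 6], 0],
    [70, [0, 0, 6], 0],
    [70, [0, 0, 6], 0],
    [70, [0, 0, 6], 0],
    [70, [0, 0, 6], 0],
    [70, [0, 0, 3], 0],
    [70, [0, 0, 0], 0],
    [70, [0, 0, 0], 0]
  ]
}}

```text
clock: 9.68
tool_pos: [589.2, -115.3, 33.0]
tcp_rot: [[0.964, -0.265, -0.001], [-0.265, -0.964, 0.0], [-0.001, -0.0, -1.0]]
wrist_force: [-0.5, 1.2, 0.2]
opening: 0.817
grip_force: 0.2
```

```bash
python3 - <<'E'
from h import *
w=cam('wrist','w7'); p,a,s=st(); print(p,a,s['opening'],s['wrist_force'])
im=w['pixels'][:,:,::-1]
cv2.imwrite('pics/w7c.png',cv2.resize(im[150:384,120:400],None,fx=2,fy=2))
E
```

```text
[ 589.00210775 -115.23679341   33.03124992] -0.2682724700147299 0.8214752132956603 [0.09642224 0.23248874 0.60028922]
```

View pics/w7c.png

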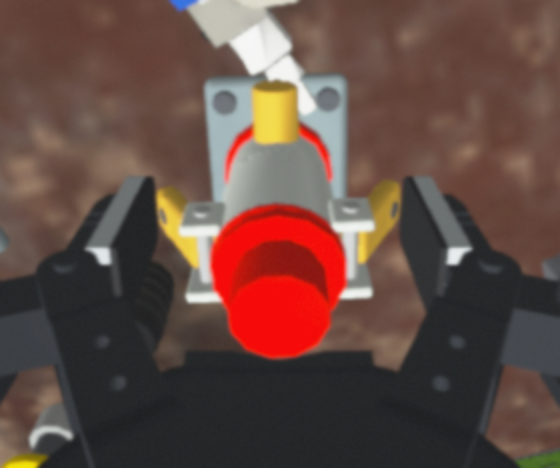

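Call:
{"method": "play_rows", "body": {
  "rows": [
    [70, [0, 0, 4], 0],
    [60, [0, 0, 0], 0],
    [52, [0, 0, 0], 0],
    [46, [0, 0, 0], 0],
    [40, [0, 0, 0], 0],
    [40, [0, 0, 0], 0],
    [40, [0, 0, 0], 0],
    [40, [0, 0, 0], 0]
  ],
  "newtons": 40
}}

```text
clock: 10.4
tool_pos: [589.3, -115.1, 29.8]
tcp_rot: [[0.964, -0.265, -0.0], [-0.265, -0.964, 0.001], [-0.0, -0.0, -1.0]]
wrist_force: [-0.3, 0.5, 3.9]
opening: 0.501
grip_force: 41.3
```

```bash
python3 - <<'E'
from h import *
w=cam('wrist','w8'); p,a,s=st(); print(p,a,s['opening']*85,s['grip_force'],s['wrist_force'])
im=w['pixels'][:,:,::-1]
cv2.imwrite('pics/w8c.png',cv2.resize(im[150:384,120:400],None,fx=2,fy=2))
E
```

```text
[ 589.32455905 -115.12850531   29.79939963] -0.2683941900905789 42.81123312773806 41.35250232531689 [-1.40199163  1.56431062  3.41903738]
```

View pics/w8c.png

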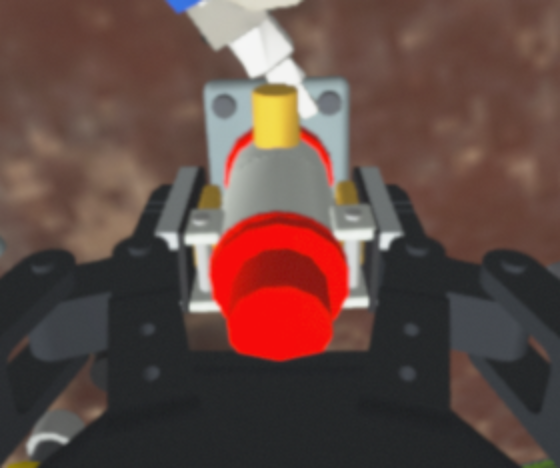

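Call:
{"method": "play_rows", "body": {
  "rows": [
    [70, [0, 0, 0], 0],
    [70, [0, 0, 0], 0],
    [70, [0, 0, 0], 0],
    [70, [0, 0, -40], 0],
    [70, [0, 0, -40], 0],
    [70, [0, 0, -40], 0],
    [70, [0, 0, -35], 0],
    [70, [0, 0, 0], 0],
    [70, [0, 0, 0], 0]
  ]
}}

```text
clock: 11.2
tool_pos: [591.8, -116.3, 188.1]
tcp_rot: [[0.964, -0.265, 0.007], [-0.265, -0.964, -0.002], [0.007, 0.0, -1.0]]
wrist_force: [-0.7, 0.1, -0.2]
opening: 0.823
grip_force: 0.0
```

```bash
python3 - <<'E'
from h import *
w=cam('wrist','w9'); p,a,s=st(); print(p,a,s['opening']*85)
print(findplug(w,'red',(589,-115.6),z0=40,rad=60))
im=w['pixels'][:,:,::-1]
u=proj(w,[589,-115.6,70])[0].astype(int);print(u)
y=min(u[1]-70,384-130)
cv2.imwrite('pics/w9c.png',cv2.resize(im[y:y+130,u[0]-80:u[0]+80],None,fx=4,fy=4,interpolation=cv2.INTER_CUBIC))
go((440,0,190),.16)
E
```

```text
[ 589.84165874 -115.75375777  185.47185931] -0.26815954459210967 69.29035434921057
(array([ 589. , -115.6]), np.int32(777), 795.25)
[258 192]
pos [ 589.8 -115.8  185.5] a -0.268 total [-175.1  -71.9   -4.9] per row x 5 [-35.  -14.4  -1. ] turn -0.428
```

View pics/w9c.png

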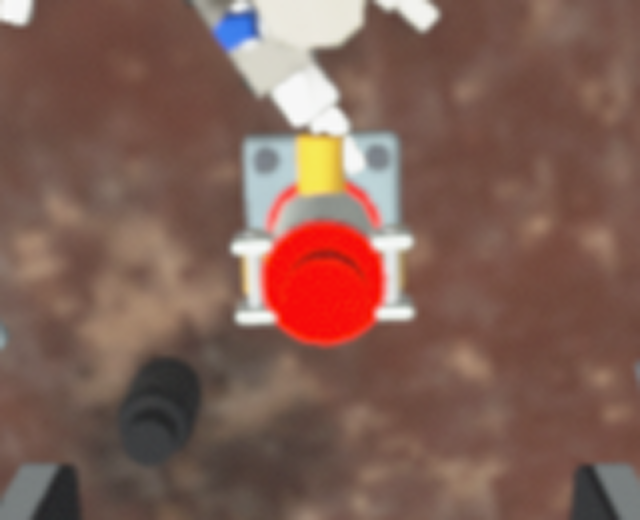

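Call:
{"method": "play_rows", "body": {
  "rows": [
    [50, [-35, -14.4, -1], 0],
    [50, [-35, -14.4, -1], 0],
    [50, [-35, -14.4, -1], 0],
    [50, [-35, -14.4, -1], 0],
    [50, [-35, -14.4, -1], 0],
    [50, [0, 0, 0], -0.107],
    [50, [0, 0, 0], -0.107],
    [50, [0, 0, 0], -0.107],
    [50, [0, 0, 0], -0.107],
    [50, [0, 0, 0], 0]
  ]
}}

```text
clock: 12.08
tool_pos: [437.8, 0.6, 187.3]
tcp_rot: [[0.987, 0.161, -0.005], [0.161, -0.987, 0.0], [-0.005, -0.001, -1.0]]
wrist_force: [-0.8, 0.6, -0.6]
opening: 0.586
grip_force: 0.0
```

Call:
{"method": "play_rows", "body": {
  "rows": [
    [50, [0, 0, 0], 0],
    [50, [0, 0, 0], 0],
    [50, [0, 0, 0], 0],
    [50, [0, 0, 0], 0],
    [50, [0, 0, 0], 0]
  ]
}}

```text
clock: 12.5
tool_pos: [439.7, 0.3, 189.4]
tcp_rot: [[0.987, 0.158, -0.0], [0.158, -0.987, 0.0], [-0.0, -0.0, -1.0]]
wrist_force: [0.5, 0.9, 0.1]
opening: 0.589
grip_force: 0.0
```

```bash
cat >> h.py <<'E'
from scipy.optimize import minimize
def blobs(m,amin=30):
    n,l,stt,ce=cv2.connectedComponentsWithStats(m); return [(l==i,stt[i],ce[i]) for i in range(1,n) if stt[i,4]>=amin]
def footyaw(c,ring,yaw0):
    """fit foot edges: grey-blue foot mask overlap with rendered foot polygon"""
    h=cv2.cvtColor(np.ascontiguousarray(c['pixels']),cv2.COLOR_RGB2HSV); m=cv2.inRange(h,(95,20,90),(125,110,230))
    g=np.zeros_like(m); u=proj(c,[*ring,8])[0].astype(int); cv2.circle(g,tuple(int(v) for v in u),60,255,-1); m&=g
    best=[]
    for y in np.arange(yaw0-.15,yaw0+.151,.01):
        cs,sn=np.cos(y),np.sin(y); P=np.array([[28,24],[28,-24],[-28,-24],[-28,24]])@np.array([[cs,sn],[-sn,cs]])+ring
        q=proj(c,np.c_[P,np.full(4,8)]); f=np.zeros_like(m); cv2.fillPoly(f,[q.round().astype(np.int32)],255)
        best.append(((m&~f).sum()/255,round(y,3)))
    return sorted(best)[:4],int((m>0).sum())
E
python3 - <<'E'
from h import *
w=cam('wrist','w10')
for n in('yellow','blue'): print(n,findring(w,n,RING[n]),findplug(w,n,PL[n],rad=60))
g=findring(w,'yellow',RING['yellow'])
if g: print(footyaw(w,g[0],.16))
r=findplug(w,'yellow',PL['yellow'],rad=60)
go((*r[0],35))
E
```

```text
yellow None (array([485.,  13.]), np.int32(738), 688.25)
blue None (array([493.7, 156.6]), np.int32(699), 772.25)
pos [4.398e+02 3.000e-01 1.895e+02] a 0.159 total [ 46.7  -5.4 154.5] per row x 5 [ 9.3 -1.1 30.9] turn None
```

```bash
cat >> h.py <<'E'
def fitring(c,col,guess,lo=None,hi=None,r0=13.2,r1=15.6,z=69):
    h=cv2.cvtColor(np.ascontiguousarray(c['pixels']),cv2.COLOR_RGB2HSV)
    m=(mask(c,col,90,60) if lo is None else cv2.inRange(h,lo,hi)).astype(float)/255
    t=np.linspace(0,2*np.pi,72,endpoint=False)
    def sc(xy):
        v=0
        for r,k in((r0,1),(14.4,1),(r1,1),(10.5,-1),(18.,-1)):
            q=proj(c,np.c_[xy[0]+r*np.cos(t),xy[1]+r*np.sin(t),z+0*t]).astype(np.float32)
            v+=k*cv2.remap(m,q[:,0],q[:,1],cv2.INTER_LINEAR).mean()
        return v
    G=[(sc((guess[0]+i,guess[1]+j)),guess[0]+i,guess[1]+j) for i in np.arange(-14,15,2) for j in np.arange(-14,15,2)]
    b=max(G); r=minimize(lambda x:-sc(x),b[1:],method='Nelder-Mead',options=dict(initial_simplex=[b[1:],(b[1]+1,b[2]),(b[1],b[2]+1)]))
    return r.x.round(1),round(-r.fun,2)
E
python3 - <<'E'
from h import *
w=cam('wrist')
h=cv2.cvtColor(np.ascontiguousarray(w['pixels']),cv2.COLOR_RGB2HSV)
print(fitring(w,'yellow',RING['yellow']),fitring(w,'yellow',RING['yellow'],(26,130,90),(34,255,255)),fitring(w,'yellow',RING['yellow'],(27,100,90),(34,255,255)))
print(fitring(w,'blue',RING['blue']),fitring(w,'red',RING['red'],z=72))
u=proj(w,[*RING['yellow'],69])[0].astype(int)
for dv in range(-24,25,2): print(h[u[1]+dv,u[0]],h[u[1],u[0]+dv])
E
```

```text
(array([599.3,  22.4]), np.float64(1.63)) (array([600. ,  22.8]), np.float64(1.25)) (array([599.6,  22.8]), np.float64(1.36))
(array([583.1, 170.9]), np.float64(1.43)) (array([ 588.5, -114.3]), np.float64(1.57))
[108  25  51] [ 20  52 201]
[100  31  49] [ 90   3 223]
[113  20  51] [ 27 134 232]
[105  30  51] [ 29 245 246]
[108  26  49] [ 30  26 222]
[108  26  49] [ 60   8 154]
[ 56  12 144] [ 72   5 233]
[ 55  11 145] [ 90   1 245]
[ 55  10 147] [ 75   2 246]
[ 68  10 199] [ 75   2 245]
[ 90   2 245] [ 90   2 245]
[ 75   2 246] [ 75   2 246]
[ 75   2 246] [ 75   2 246]
[ 75   2 246] [ 75   2 246]
[ 60   1 246] [ 90   1 245]
[ 60   1 246] [ 90   1 245]
[ 90   1 246] [ 68   4 236]
[ 60   1 246] [ 50  11 207]
[ 45   2 245] [ 43  10 229]
[ 29 130 246] [ 29 117 247]
[ 27 244 235] [ 27 165 237]
[ 28  43 148] [ 38   5 223]
[ 54   9 144] [ 20  42 201]
[ 60   9 144] [ 25 166 243]
[ 55  10 146] [ 26 170 245]
```

Call:
{"method": "play_rows", "body": {
  "rows": [
    [50, [15.6, -1.8, 25], 0],
    [50, [15.6, -1.8, 25], 0],
    [50, [15.5, -1.8, 25], 0],
    [50, [0, 0, 26], 0],
    [50, [0, 0, 26], 0],
    [50, [0, 0, 26], 0],
    [50, [0, 0, 0], 0],
    [50, [0, 0, 0], 0],
    [50, [0, 0, 0], 0]
  ]
}}

```text
clock: 13.35
tool_pos: [486.1, 13.1, 37.7]
tcp_rot: [[0.987, 0.159, 0.002], [0.159, -0.987, -0.0], [0.002, 0.0, -1.0]]
wrist_force: [0.3, -0.1, -0.7]
opening: 0.586
grip_force: 0.0
```

Call:
{"method": "play_rows", "body": {
  "rows": [
    [15, [0, 0, 0], 0],
    [15, [0, 0, 0], 0],
    [15, [0, 0, 0], 0],
    [15, [0, 0, 0], 0],
    [15, [0, 0, 0], 0],
    [15, [0, 0, 0], 0]
  ],
  "newtons": 40
}}

```text
clock: 13.85
tool_pos: [486.9, 13.1, 38.6]
tcp_rot: [[0.987, 0.159, 0.004], [0.159, -0.987, -0.0], [0.004, 0.001, -1.0]]
wrist_force: [-0.2, 0.8, 6.8]
opening: 0.231
grip_force: 38.9
```

```bash
python3 - <<'E'
from h import *
w=cam('wrist','w11'); p,a,s=st(); print(p.round(1),a,s['opening'],s['grip_force'],s['wrist_force'].round(1))
print(fitring(w,'yellow',(599,22)))
E
```

```text
[487.   13.1  38.6] 0.159755827701101 0.22973142389261916 38.93487632274628 [-0.1  0.7  7.5]
(array([599.6,  22.6]), np.float64(1.49))
```

Call:
{"method": "play_rows", "body": {
  "rows": [
    [15, [0, 0, -30], 0],
    [15, [0, 0, -30], 0],
    [15, [0, 0, -37], 0],
    [15, [0, 0, 0], 0],
    [15, [0, 0, 0], 0],
    [15, [0, 0, 0], 0],
    [15, [0, 0, 0], 0],
    [15, [0, 0, 0], 0]
  ]
}}

```text
clock: 14.57
tool_pos: [483.3, 13.2, 131.8]
tcp_rot: [[0.987, 0.159, -0.004], [0.159, -0.987, 0.0], [-0.004, -0.001, -1.0]]
wrist_force: [-0.5, 0.5, -1.7]
opening: 0.229
grip_force: 39.3
```

```bash
python3 - <<'E'
from h import *
w=cam('wrist','w12'); p,a,s=st(); print(p.round(1),a.round(3),s['opening'],s['grip_force'],s['wrist_force'].round(1))
print(findplug(w,'yellow',p,z0=p[2]-36,rad=60))
for r in((13.2,15.6),(12.8,15),(13.5,15.9)): print(fitring(w,'yellow',(599,22),None,None,*r))
f=fitring(w,'yellow',(599,22))[0]; print(footyaw(w,f,.16)); go((*f,p[2]))
E
```

```text
[483.5  13.2 131.9] 0.16 0.2290789798622614 39.29460525512695 [-0.9 -0.3 -0.5]
(array([482.9,  12.8]), np.int32(1747), 2269.75)
(array([601. ,  22.9]), np.float64(2.02))
(array([601.1,  22.9]), np.float64(1.85))
(array([600.6,  22.8]), np.float64(2.13))
([(np.float64(4.0), np.float64(0.16)), (np.float64(4.0), np.float64(0.17)), (np.float64(4.0), np.float64(0.18)), (np.float64(4.0), np.float64(0.19))], 776)
pos [483.5  13.2 131.9] a 0.16 total [117.5   9.1  -0.4] per row x 3 [39.2  3.  -0.1] turn None
```

Call:
{"method": "play_rows", "body": {
  "rows": [
    [15, [39.5, 3, 0], 0],
    [15, [39.5, 3, 0], 0],
    [15, [39.5, 3, 0], 0],
    [15, [0, 0, 0], 0],
    [15, [0, 0, 0], 0],
    [15, [0, 0, 0], 0],
    [15, [0, 0, 0], 0],
    [15, [0, 0, 0], 0],
    [15, [0, 0, 0], 0],
    [15, [0, 0, 0], 0]
  ]
}}

```text
clock: 15.45
tool_pos: [602.8, 23.1, 133.9]
tcp_rot: [[0.987, 0.159, 0.0], [0.159, -0.987, 0.0], [0.0, 0.0, -1.0]]
wrist_force: [-0.2, 0.1, -1.2]
opening: 0.23
grip_force: 39.3
```

```bash
python3 - <<'E'
from h import *
for _ in range(3):
    w=cam('wrist'); p,a,s=st(); f=findplug(w,'yellow',p,z0=p[2]-38.6,rad=60)[0]; print(p.round(1),f, (f-p[:2]).round(1))
cv2.imwrite('pics/w13.png',w['pixels'][:,:,::-1]); print(fitring(w,'yellow',(600,22)))
go((600.5+1.2,22.8+.2,112))
E
```

```text
[603.1  23.  134. ] [600.9  22.3] [-2.2 -0.7]
[603.2  23.  134. ] [601.   22.3] [-2.2 -0.7]
[603.3  23.1 134. ] [604.1  22.9] [ 0.8 -0.2]
(array([601.2,  22.8]), np.float64(2.0))
pos [603.3  23.1 134. ] a 0.16 total [-1.6 -0.2 22. ] per row x 1 [-1.6 -0.2 22. ] turn None
```

Call:
{"method": "play_rows", "body": {
  "rows": [
    [15, [-0.8, 0, 10], 0],
    [15, [0, 0, 10], 0],
    [15, [0, 0, 0], 0],
    [15, [0, 0, 0], 0],
    [15, [0, 0, 0], 0],
    [15, [0, 0, 0], 0],
    [15, [0, 0, 0], 0],
    [15, [0, 0, 0], 0]
  ]
}}

```text
clock: 16.27
tool_pos: [603.0, 22.9, 113.9]
tcp_rot: [[0.987, 0.159, 0.001], [0.159, -0.987, -0.0], [0.001, 0.0, -1.0]]
wrist_force: [-0.0, 0.9, -1.3]
opening: 0.228
grip_force: 39.3
```

Call:
{"method": "play_rows", "body": {
  "rows": [
    [15, [0, 0, 3], 0],
    [15, [0, 0, 3], 0],
    [15, [0, 0, 3], 0],
    [15, [0, 0, 3], 0],
    [15, [0, 0, 2], 0],
    [15, [0, 0, 0], 0],
    [15, [0, 0, 0], 0]
  ]
}}

```text
clock: 16.85
tool_pos: [602.4, 23.0, 99.2]
tcp_rot: [[0.987, 0.159, -0.001], [0.159, -0.987, 0.0], [-0.001, -0.0, -1.0]]
wrist_force: [0.2, 0.1, -1.4]
opening: 0.235
grip_force: 39.3
```

Entered freely. On to home.

Call:
{"method": "play_rows", "body": {
  "rows": [
    [15, [0, 0, 4], 0],
    [15, [0, 0, 4], 0],
    [15, [0, 0, 4], 0],
    [15, [0, 0, 4], 0],
    [15, [0, 0, 2], 0],
    [15, [0, 0, 2], 0],
    [15, [0, 0, 2], 0],
    [15, [0, 0, 0], 0],
    [15, [0, 0, 0], 0]
  ]
}}

```text
clock: 17.6
tool_pos: [602.5, 23.0, 78.7]
tcp_rot: [[0.987, 0.159, -0.001], [0.159, -0.987, 0.0], [-0.001, -0.0, -1.0]]
wrist_force: [-3.2, -0.0, 5.5]
opening: 0.23
grip_force: 39.9
```

Call:
{"method": "play_rows", "body": {
  "rows": [
    [70, [0, 0, 0], 0],
    [70, [0, 0, 0], 0],
    [70, [-1.2, 0, -2], 0],
    [70, [0, 0, 0], 0],
    [70, [0, 0, 0], 0],
    [70, [0, 0, 0], 0],
    [70, [0, 0, 0], 0]
  ]
}}

```text
clock: 18.18
tool_pos: [601.5, 22.7, 79.5]
tcp_rot: [[0.987, 0.159, -0.0], [0.159, -0.987, -0.0], [-0.0, 0.0, -1.0]]
wrist_force: [0.3, -0.4, 0.5]
opening: 0.824
grip_force: 0.0
```

```bash
python3 - <<'E'
from h import *
w=cam('wrist','w14'); p,a,s=st()
print(findplug(w,'yellow',p,z0=40,rad=60),findplug(cam('top'),'blue',PL['blue'],rad=25))
go((601,22.8,33))
E
```

```text
(array([601. ,  22.7]), np.int32(2109), 2168.25) (array([492.9, 156. ]), np.int32(95), 108.5)
pos [601.4  22.8  79.5] a 0.16 total [-0.4 -0.1 46.5] per row x 2 [-0.2 -0.1 23.2] turn None
```

Call:
{"method": "play_rows", "body": {
  "rows": [
    [70, [-0.4, 0, 6], 0],
    [70, [0, 0, 6], 0],
    [70, [0, 0, 6], 0],
    [70, [0, 0, 6], 0],
    [70, [0, 0, 6], 0],
    [70, [0, 0, 6], 0],
    [70, [0, 0, 6], 0],
    [70, [0, 0, 4.5], 0],
    [70, [0, 0, 0], 0],
    [70, [0, 0, 0], 0]
  ]
}}

```text
clock: 19.12
tool_pos: [600.9, 22.6, 32.4]
tcp_rot: [[0.987, 0.159, -0.0], [0.159, -0.987, -0.0], [-0.0, 0.0, -1.0]]
wrist_force: [0.8, -0.4, -0.5]
opening: 0.822
grip_force: 0.6
```

Call:
{"method": "play_rows", "body": {
  "rows": [
    [70, [0, 0, 4], 0],
    [60, [0, 0, 0], 0],
    [52, [0, 0, 0], 0],
    [46, [0, 0, 0], 0],
    [40, [0, 0, 0], 0],
    [40, [0, 0, 0], 0],
    [40, [0, 0, 0], 0],
    [40, [0, 0, 0], 0],
    [40, [0, 0, 0], 0]
  ]
}}

```text
clock: 19.87
tool_pos: [600.8, 23.1, 29.3]
tcp_rot: [[0.987, 0.159, -0.001], [0.159, -0.987, 0.001], [-0.0, -0.001, -1.0]]
wrist_force: [-0.9, 1.7, 3.9]
opening: 0.501
grip_force: 41.5
```

```bash
python3 - <<'E'
from h import *
w=cam('wrist','w15'); p,a,s=st(); print(p.round(1),a,s['opening']*85,s['grip_force'],s['wrist_force'].round(1))
E
```

```text
[600.8  23.1  29.3] 0.15955444138355077 42.23835997969515 41.48585155257024 [-1.6  2.   2.5]
```

Call:
{"method": "play_rows", "body": {
  "rows": [
    [70, [0, 0, 0], 0],
    [70, [0, 0, 0], 0],
    [70, [0, 0, 0], 0],
    [70, [0, 0, -40], 0],
    [70, [0, 0, -40], 0],
    [70, [0, 0, -40], 0],
    [70, [0, 0, -38], 0],
    [70, [0, 0, 0], 0],
    [70, [0, 0, 0], 0]
  ]
}}

```text
clock: 20.67
tool_pos: [603.9, 22.2, 191.0]
tcp_rot: [[0.987, 0.159, 0.008], [0.159, -0.987, -0.001], [0.008, 0.002, -1.0]]
wrist_force: [0.1, -0.5, 0.3]
opening: 0.821
grip_force: 0.0
```

```bash
python3 - <<'E'
from h import *
w=cam('wrist','w16'); print(findplug(w,'yellow',(601,22.7),z0=40,rad=60))
E
```

```text
(array([600.5,  22.5]), np.int32(760), 777.25)
```

Call:
{"method": "play_rows", "body": {
  "rows": [
    [50, [-26.3, -29.2, 0], 0],
    [50, [-26.3, -29.2, 0], 0],
    [50, [-26.3, -29.2, 0], 0],
    [50, [-26.3, -29.2, 0], 0],
    [50, [-26.3, -29.2, 0], 0],
    [50, [0, 0, 0], 0],
    [50, [0, 0, 0], 0],
    [50, [0, 0, 0], 0],
    [50, [0, 0, 0], 0],
    [50, [0, 0, 0], 0]
  ]
}}

```text
clock: 21.55
tool_pos: [448.9, 145.1, 186.7]
tcp_rot: [[0.987, 0.158, -0.0], [0.158, -0.987, -0.0], [-0.0, 0.0, -1.0]]
wrist_force: [0.0, -0.7, 0.6]
opening: 0.588
grip_force: 0.0
```

```bash
python3 - <<'E'
from h import *
w=cam('wrist','w17'); f=findplug(w,'blue',PL['blue'],rad=60); g=fitring(w,'blue',(583,171)); print(f,g,findring(w,'blue',g[0]),footyaw(w,g[0],.16))
go((*f[0],37.5))
E
```

```text
(array([493.6, 155.3]), np.int32(568), 699.5) (array([583.5, 171.7]), np.float64(1.96)) (array([583.5, 171.7]), 1127.0, 1146.5) ([(np.float64(9.0), np.float64(0.13)), (np.float64(9.0), np.float64(0.14)), (np.float64(9.0), np.float64(0.15)), (np.float64(9.0), np.float64(0.16))], 808)
pos [448.9 145.1 186.8] a 0.158 total [ 45.7  -3.1 149.3] per row x 4 [11.4 -0.8 37.3] turn None
```

Call:
{"method": "play_rows", "body": {
  "rows": [
    [50, [15.2, -1.2, 25], 0],
    [50, [15.2, -1.2, 25], 0],
    [50, [15.2, -1.1, 25], 0],
    [50, [0, 0, 25], 0],
    [50, [0, 0, 25], 0],
    [50, [0, 0, 24], 0],
    [50, [0, 0, 0], 0],
    [50, [0, 0, 0], 0],
    [50, [0, 0, 0], 0]
  ]
}}

```text
clock: 22.35
tool_pos: [493.8, 156.5, 38.9]
tcp_rot: [[0.987, 0.158, 0.001], [0.158, -0.987, 0.0], [0.001, -0.0, -1.0]]
wrist_force: [1.1, 0.5, -0.4]
opening: 0.585
grip_force: 0.0
```

Call:
{"method": "play_rows", "body": {
  "rows": [
    [15, [0, 0, 0], 0],
    [15, [0, 0, 0], 0],
    [15, [0, 0, 0], 0],
    [15, [0, 0, 0], 0],
    [15, [0, 0, 0], 0],
    [15, [0, 0, 0], 0]
  ]
}}

```text
clock: 22.85
tool_pos: [494.3, 156.9, 40.1]
tcp_rot: [[0.987, 0.159, 0.004], [0.159, -0.987, 0.001], [0.004, 0.0, -1.0]]
wrist_force: [-1.1, -1.5, 6.7]
opening: 0.225
grip_force: 39.0
```

Call:
{"method": "play_rows", "body": {
  "rows": [
    [15, [0, 0, -30], 0],
    [15, [0, 0, -30], 0],
    [15, [0, 0, -37], 0],
    [15, [0, 0, 0], 0],
    [15, [0, 0, 0], 0],
    [15, [0, 0, 0], 0],
    [15, [0, 0, 0], 0],
    [15, [0, 0, 0], 0]
  ]
}}

```text
clock: 23.52
tool_pos: [490.8, 156.3, 133.2]
tcp_rot: [[0.987, 0.159, -0.004], [0.159, -0.987, -0.001], [-0.004, 0.0, -1.0]]
wrist_force: [-0.2, 0.3, -1.4]
opening: 0.229
grip_force: 39.3
```

```bash
python3 - <<'E'
from h import *
w=cam('wrist','w18'); p,a,s=st(); print(p.round(1),a.round(3),s['opening'],s['grip_force'],s['wrist_force'].round(1))
print(findplug(w,'blue',p,z0=p[2]-38,rad=60))
g=fitring(w,'blue',(583,171)); print(g,findring(w,'blue',g[0]))
go((*g[0],p[2]))
E
```

```text
[491.  156.3 133.3] 0.16 0.22385518758958395 39.25912857055664 [-0.3 -0.   0.1]
(array([491.5, 155.5]), np.int32(1478), 2215.25)
(array([583.5, 171.5]), np.float64(1.97)) (array([583.6, 171.6]), 1616.0, 1636.25)
pos [491.  156.3 133.3] a 0.16 total [93.7 -0.3 -0.3] per row x 3 [31.2 -0.1 -0.1] turn None
```

Call:
{"method": "play_rows", "body": {
  "rows": [
    [15, [31.2, 0, 0], 0],
    [15, [31.2, 0, 0], 0],
    [15, [31.2, -0.2, 0], 0],
    [15, [0, 0, 0], 0],
    [15, [0, 0, 0], 0],
    [15, [0, 0, 0], 0],
    [15, [0, 0, 0], 0],
    [15, [0, 0, 0], 0],
    [15, [0, 0, 0], 0],
    [15, [0, 0, 0], 0]
  ]
}}

```text
clock: 24.4
tool_pos: [584.3, 171.7, 135.2]
tcp_rot: [[0.987, 0.159, -0.0], [0.159, -0.987, 0.0], [-0.0, -0.0, -1.0]]
wrist_force: [-0.0, 1.0, -1.4]
opening: 0.226
grip_force: 39.2
```

Call:
{"method": "play_rows", "body": {
  "rows": [
    [15, [0, 0, 0], 0],
    [15, [0, 0, 0], 0],
    [15, [0, 0, 0], 0],
    [15, [0, 0, 0], 0],
    [15, [0, 0, 0], 0]
  ]
}}

```text
clock: 24.82
tool_pos: [584.9, 171.7, 135.1]
tcp_rot: [[0.987, 0.159, 0.0], [0.159, -0.987, 0.0], [0.0, -0.0, -1.0]]
wrist_force: [1.4, -1.4, -0.7]
opening: 0.226
grip_force: 39.2
```

```bash
python3 - <<'E'
from h import *
go((584.3,171.7,114))
w=cam('wrist'); h=cv2.cvtColor(np.ascontiguousarray(w['pixels']),cv2.COLOR_RGB2HSV); HUE['blue']=((95,130),)
import h as H
m=mask(w,'blue',90,40); p,a,s=st()
# grip-top disc extents only: rows/cols of blob
B=max(blobs(m),key=lambda b:b[1][4]); print(B[1],B[2],cent(render(w,p[:2],[(z+p[2]-40,r) for z,r in PLUG])))
r=render(w,p[:2],[(z+p[2]-40,r) for z,r in PLUG]); ys,xs=np.nonzero(r); print(xs.min()/2,xs.max()/2,ys.min()/2,ys.max()/2,r.shape)
E
```

```text
pos [584.9 171.7 135.1] a 0.16 total [-0.6 -0.1 21.1] per row x 1 [-0.6 -0.1 21.1] turn None
[ 236  189   47   79 2007] [258.73991031 236.19681116] (array([516.96269262, 480.41478392]), 8631.0)
233.0 284.0 214.0 268.0 (768, 1024)
```

Call:
{"method": "play_rows", "body": {
  "rows": [
    [15, [-0.7, 0, 10], 0],
    [15, [0, 0, 10], 0],
    [15, [0, 0, 0], 0],
    [15, [0, 0, 0], 0],
    [15, [0, 0, 0], 0],
    [15, [0, 0, 0], 0],
    [15, [0, 0, 0], 0],
    [15, [0, 0, 0], 0]
  ]
}}

```text
clock: 25.53
tool_pos: [584.5, 171.7, 115.5]
tcp_rot: [[0.987, 0.159, 0.001], [0.159, -0.987, 0.0], [0.001, -0.0, -1.0]]
wrist_force: [0.7, -0.8, -0.4]
opening: 0.227
grip_force: 39.2
```

Call:
{"method": "play_rows", "body": {
  "rows": [
    [15, [0, 0, 3], 0],
    [15, [0, 0, 3], 0],
    [15, [0, 0, 3], 0],
    [15, [0, 0, 3], 0],
    [15, [0, 0, 2], 0],
    [15, [0, 0, 0], 0],
    [15, [0, 0, 0], 0]
  ]
}}

```text
clock: 26.12
tool_pos: [584.0, 171.6, 100.7]
tcp_rot: [[0.987, 0.159, -0.001], [0.159, -0.987, -0.0], [-0.001, 0.0, -1.0]]
wrist_force: [0.3, 0.4, -0.9]
opening: 0.227
grip_force: 39.2
```

Call:
{"method": "play_rows", "body": {
  "rows": [
    [15, [0, 0, 4], 0],
    [15, [0, 0, 4], 0],
    [15, [0, 0, 4], 0],
    [15, [0, 0, 4], 0],
    [15, [0, 0, 2], 0],
    [15, [0, 0, 2], 0],
    [15, [0, 0, 2], 0],
    [15, [0, 0, 0], 0],
    [15, [0, 0, 0], 0]
  ]
}}

```text
clock: 26.87
tool_pos: [583.9, 171.5, 80.1]
tcp_rot: [[0.987, 0.159, -0.001], [0.159, -0.987, -0.0], [-0.001, 0.0, -1.0]]
wrist_force: [-3.4, -1.1, 4.5]
opening: 0.23
grip_force: 39.9
```

Call:
{"method": "play_rows", "body": {
  "rows": [
    [70, [0, 0, 0], 0],
    [70, [0, 0, 0], 0],
    [70, [-0.2, 0, -2], 0],
    [70, [0, 0, 0], 0],
    [70, [0, 0, 0], 0],
    [70, [0, 0, 0], 0],
    [70, [0, 0, 0], 0]
  ]
}}

```text
clock: 27.45
tool_pos: [584.0, 171.6, 81.0]
tcp_rot: [[0.987, 0.159, -0.0], [0.159, -0.987, -0.0], [-0.0, -0.0, -1.0]]
wrist_force: [-0.1, -0.0, -0.4]
opening: 0.817
grip_force: 0.0
```

```bash
python3 - <<'E'
from h import *
w=cam('wrist','w19'); p,a,s=st()
print(findplug(w,'blue',p,z0=40,rad=60)); go((583.6,171.6,33))
t=cam('top')
for n in RING: print(findplug(t,n,{'red':(589,-115),'yellow':(601,23),'blue':(583,171)}[n],z0=40,rad=15))
E
```

```text
(array([588. , 171.2]), np.int32(905), 2150.25)
pos [584.  171.6  81. ] a 0.16 total [-0.3 -0.1 48. ] per row x 2 [-0.2 -0.  24. ] turn None
(array([ 588.2, -115.7]), np.int32(108), 112.0)
(array([600.4,  23.8]), np.int32(107), 110.0)
None
```

Call:
{"method": "play_rows", "body": {
  "rows": [
    [70, [0, 0, 6], 0],
    [70, [0, 0, 6], 0],
    [70, [0, 0, 6], 0],
    [70, [0, 0, 6], 0],
    [70, [0, 0, 6], 0],
    [70, [0, 0, 6], 0],
    [70, [0, 0, 6], 0],
    [70, [0, 0, 6], 0],
    [70, [0, 0, 0], 0],
    [70, [0, 0, 0], 0]
  ]
}}

```text
clock: 28.38
tool_pos: [583.6, 171.5, 32.2]
tcp_rot: [[0.987, 0.159, -0.001], [0.159, -0.987, -0.0], [-0.001, 0.0, -1.0]]
wrist_force: [1.0, -0.5, -0.4]
opening: 0.821
grip_force: 0.5
```

Call:
{"method": "play_rows", "body": {
  "rows": [
    [70, [0, 0, 4], 0],
    [60, [0, 0, 0], 0],
    [52, [0, 0, 0], 0],
    [46, [0, 0, 0], 0],
    [40, [0, 0, 0], 0],
    [40, [0, 0, 0], 0],
    [40, [0, 0, 0], 0],
    [40, [0, 0, 0], 0],
    [40, [0, 0, 0], 0]
  ]
}}

```text
clock: 29.13
tool_pos: [583.6, 172.0, 29.2]
tcp_rot: [[0.987, 0.159, -0.001], [0.159, -0.987, 0.001], [-0.001, -0.001, -1.0]]
wrist_force: [-2.5, 1.6, 2.6]
opening: 0.502
grip_force: 41.4
```

Call:
{"method": "play_rows", "body": {
  "rows": [
    [70, [0, 0, 0], 0],
    [70, [0, 0, 0], 0],
    [70, [0, 0, 0], 0],
    [70, [0, 0, -40], 0],
    [70, [0, 0, -40], 0],
    [70, [0, 0, -40], 0],
    [70, [0, 0, -40], 0],
    [70, [0, 0, -40], 0],
    [70, [0, 0, 0], 0],
    [70, [0, 0, 0], 0]
  ]
}}

```text
clock: 29.97
tool_pos: [586.8, 171.7, 233.5]
tcp_rot: [[0.987, 0.159, 0.009], [0.159, -0.987, 0.001], [0.009, 0.0, -1.0]]
wrist_force: [-0.2, 0.0, -0.5]
opening: 0.82
grip_force: 0.0
```

```bash
sed -i "s/blue=((104,122),)/blue=((95,125),)/" h.py; python3 - <<'E'
from h import *
w=cam('wrist','w20')
for n,g in(('blue',(583.5,171.6)),('yellow',(601,22.7))): print(findplug(w,n,g,z0=40,rad=45))
E
```

```text
(array([583.8, 171.3]), np.int32(560), 603.0)
(array([600.4,  22.8]), np.int32(633), 622.0)
```

Call:
{"method": "play_rows", "body": {
  "rows": [
    [70, [-29.5, -11.8, 0], 0],
    [70, [-29.5, -11.8, 0], 0],
    [70, [-29.5, -11.8, 0], 0],
    [70, [-29.5, -11.8, 0], 0],
    [40, [0, 0, 0], -0.12],
    [40, [0, 0, 0], -0.12],
    [40, [0, 0, 0], -0.12],
    [40, [0, 0, 0], -0.12],
    [40, [0, 0, 0], -0.12],
    [40, [0, 0, 0], -0.12]
  ]
}}

```text
clock: 30.85
tool_pos: [458.3, 198.6, 226.4]
tcp_rot: [[0.633, 0.774, -0.005], [0.774, -0.633, -0.002], [-0.005, -0.002, -1.0]]
wrist_force: [0.1, -0.9, -0.3]
opening: 0.467
grip_force: 0.0
```

Call:
{"method": "play_rows", "body": {
  "rows": [
    [40, [0, 0, 0], -0.12],
    [40, [0, 0, 0], -0.12],
    [40, [0, 0, 0], -0.12],
    [40, [0, 0, 0], -0.12],
    [40, [0, 0, 0], -0.12],
    [40, [0, 0, 0], 0],
    [40, [0, 0, 0], 0],
    [40, [0, 0, 0], 0],
    [40, [0, 0, 0], 0],
    [40, [0, 0, 0], 0]
  ]
}}

```text
clock: 31.68
tool_pos: [459.8, 199.3, 228.7]
tcp_rot: [[0.092, 0.996, -0.001], [0.996, -0.092, -0.0], [-0.0, -0.001, -1.0]]
wrist_force: [0.0, -0.1, 0.2]
opening: 0.465
grip_force: 0.0
```

```bash
python3 - <<'E'
from h import *
w=cam('wrist','w21');p,a,s=st();print(p.round(1),a.round(3),s['joint_positions'].round(2))
E
```

```text
[459.9 199.3 228.9] 1.479 [ 0.32  0.07  1.92 -0.    1.15  0.41]
```

View pics/w21.png

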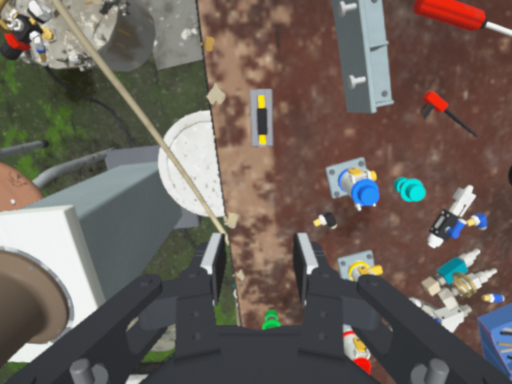

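```bash
cat >> h.py <<'E'
def yplate(c,g=(466,263),z=78,r=40):
    m=mask(c,'yellow',120,90); k=np.zeros_like(m); u=proj(c,[*g,z])[0]; cv2.circle(k,(int(u[0]),int(u[1])),r,255,-1)
    B=sorted(blobs(m&k,8),key=lambda b:-b[1][4])[:2]; P=[atz(c,b[2],z) for b in B]
    d=P[0]-P[1]; return ((P[0]+P[1])/2).round(1),np.linalg.norm(d).round(1),np.arctan2(d[0],d[1]).round(3),[b[1][4] for b in B]
E
python3 - <<'E'
from h import *
w=cam('wrist'); print(yplate(w))
E
```

```text
(array([468.5, 264.3,  78. ]), np.float64(37.7), np.float64(0.068), [np.int32(85), np.int32(59)])
```

Call:
{"method": "play_rows", "body": {
  "rows": [
    [40, [27, 17.5, 0], 0],
    [40, [27, 17.5, 0], 0],
    [40, [0, 0, 0], 0],
    [40, [0, 0, 0], 0],
    [40, [0, 0, 0], 0],
    [40, [0, 0, 0], 0],
    [40, [0, 0, 0], 0],
    [40, [0, 0, 0], 0],
    [40, [0, 0, 0], 0]
  ]
}}

```text
clock: 32.53
tool_pos: [499.5, 249.5, 229.3]
tcp_rot: [[0.091, 0.996, 0.0], [0.996, -0.091, 0.0], [0.0, 0.0, -1.0]]
wrist_force: [0.2, 0.0, 0.1]
opening: 0.468
grip_force: 0.0
```

```bash
python3 - <<'E'
from h import *
w=cam('wrist','w22'); p,a,s=st(); print(p.round(1)); print(yplate(w))
im=w['pixels'][:,:,::-1]
q=proj(w,[[563,391,84],[577,247,84],[561,366,75],[567,296,75]]); print(q.round(0))
x0,y0=(q.min(0)-30).clip(0).astype(int);x1,y1=(q.max(0)+40).astype(int); print(x0,y0)
c=im[y0:y1,x0:x1]; print(c.shape); cv2.imwrite('pics/w22c.png',cv2.resize(c,None,fx=3.4,fy=3.4,interpolation=cv2.INTER_CUBIC)[:600])
E
```

```text
[499.6 249.6 229.3]Traceback (most recent call last):
  File "<stdin>", line 2, in <module>
  File "h.py", line 93, in yplate
    d=P[0]-P[1]; return ((P[0]+P[1])/2).round(1),np.linalg.norm(d).round(1),np.arctan2(d[0],d[1]).round(3),[b[1][4] for b in B]
           ~^^^
IndexError: list index out of range
```

```bash
python3 - <<'E'
from h import *
w=cam('wrist','w22'); im=np.ascontiguousarray(w['pixels'])
h=cv2.cvtColor(im,cv2.COLOR_RGB2HSV)
# rectified map at plane z=75: grid x 535..600, y 240..400 (rows = y descending, step 3), chars
for lab,z in(('z75',75),):
    ys=np.arange(400,240,-3);xs=np.arange(536,606,1.5)
    P=np.array([[x,y,z] for y in ys for x in xs]); q=proj(w,P).astype(np.float32)
    S=cv2.remap(h[:,:,1],q[:,0],q[:,1],cv2.INTER_LINEAR).reshape(len(ys),-1); V=cv2.remap(h[:,:,2],q[:,0],q[:,1],cv2.INTER_LINEAR).reshape(len(ys),-1)
    for y,s,v in zip(ys,S,V): print(y,''.join('.' if a>75 else '0123456789'[min(9,int(b)//26)] for a,b in zip(s,v)))
E
```

```text
400 ...........3444....43467764....................
397 .................4433467774..3.....334444554...
394 .............44443333357876666677777777666544..
391 ............4444333333578765554444433334678875.
388 ............44333333334678743333334445778888753
385 ............43333333334678766677777888777778754
382 ............43333333334578778888888888754457774
379 ............43333333333577777888888888755567774
376 .............3333333333468877888888888888788875
373 .............4443333333467877888888888888888886
370 ...........457864444455457877888888888888888886
367 ...........347888888888767887888888888888888887
364 ............45777766655556787788888888888888887
361 ............44565444333346788888888888888888887
358 .............4444344334345787778888888888888887
355 ...............33344333335788778888788777788888
352 ...............43433343334788888777777777777888
349 ...............43434443334678777887777778888888
346 ................3434443334578888888777778888888
343 ................3344443334578877887777777778888
340 ................3344433333467877888777777778777
337 ....
[... 1007 characters left out ...]
444444444688766666666666
277 .....................43444444444688766666777777
274 .......................333444444578877777766665
271 .........................43344445788644........
268 ...........................43344478864.........
265 ..............................33467875.........
262 ................................456765.........
259 ...............................................
256 ...............................................
253 ...............................................
250 ...............................................
247 ...............................................
244 ...............................................
241 ...............................................
```

```bash
cat >> h.py <<'E'
def studprof(c,O,psi,yc,z=78):
    """profile of V along bracket y at several bracket x (O = panel front origin xy)"""
    v=cv2.cvtColor(np.ascontiguousarray(c['pixels']),cv2.COLOR_RGB2HSV)[:,:,2]
    n=np.array([np.cos(psi),np.sin(psi)]);t=np.array([-n[1],n[0]]); out=[]
    for xb in(-14,-9,-7,-5,-3):
        yy=np.arange(yc-14,yc+14.1,.5); P=np.array([[*(np.array(O)+n*xb+t*y),z] for y in yy]); q=proj(c,P).astype(np.float32)
        s=cv2.remap(v,q[:,0],q[:,1],cv2.INTER_LINEAR).ravel().astype(float)
        b=np.median(s) if xb!=-14 else s.min(); k=np.clip(s-b-.3*(s.max()-b),0,None); out.append((xb,(k*yy).sum()/k.sum(),s.max()-b,(k>0).sum()*.5))
    return np.array(out).round(1)
def panelx(c,y0,psi0,O,z=84):
    """bracket-x of top front edge along several bracket y"""
    v=cv2.cvtColor(np.ascontiguousarray(c['pixels']),cv2.COLOR_RGB2HSV)[:,:,2]
    n=np.array([np.cos(psi0),np.sin(psi0)]);t=np.array([-n[1],n[0]]); r=[]
    xx=np.arange(-8,8.1,.5)
    for y in(-60,-50,-20,-10,0,10,20,50,60):
        q=proj(c,np.array([[*(np.array(O)+n*x+t*y),z] for x in xx])).astype(np.float32)
        s=cv2.GaussianBlur(cv2.remap(v,q[:,0],q[:,1],cv2.INTER_LINEAR).astype(float),(1,5),0).ravel(); r.append((y,xx[np.argmax(np.gradient(s))]))
    r=np.array(r); return r[:,1], np.polyfit(r[:,0],r[:,1],1).round(4)
E
python3 - <<'E'
from h import *
w=cam('wrist'); O=(574.4,331.5)
print(panelx(w,0,.125,O))
for y in(35,-35): print(studprof(w,O,.125,y))
p,a,s=st(); go((468.3,264.2,90),1.495)
E
```

```text
(array([0.5, 0.5, 0.5, 0.5, 0.5, 0.5, 0.5, 0.5, 0.5]), array([0. , 0.5]))
[[-14.   36.8 119.   13. ]
 [ -9.   35.7 124.    6.5]
 [ -7.   35.7 125.    6.5]
 [ -5.   35.7 125.    6.5]
 [ -3.   35.7 126.    6.5]]
[[-14.  -33.1 114.   13.5]
 [ -9.  -33.9 126.    6.5]
 [ -7.  -34.  127.    6.5]
 [ -5.  -33.9 124.    6.5]
 [ -3.  -33.9 125.    6.5]]
pos [499.7 249.8 229.3] a 1.479 total [ 11.5 -32.6 139.2] per row x 4 [ 2.9 -8.2 34.8] turn -0.016
```

Call:
{"method": "play_rows", "body": {
  "rows": [
    [40, [2.9, -8.2, 24], 0],
    [40, [2.9, -8.2, 24], 0],
    [40, [2.9, -8.1, 24], 0],
    [40, [2.9, -8.1, 24], 0],
    [40, [0, 0, 0], 0],
    [40, [0, 0, 0], 0],
    [40, [0, 0, 0], 0],
    [40, [0, 0, 0], 0],
    [40, [0, 0, 0], 0],
    [40, [0, 0, 0], 0]
  ]
}}

```text
clock: 33.52
tool_pos: [469.8, 264.9, 134.7]
tcp_rot: [[0.091, 0.996, 0.003], [0.996, -0.091, 0.001], [0.002, 0.003, -1.0]]
wrist_force: [0.6, 1.2, 0.9]
opening: 0.467
grip_force: 0.0
```

```bash
python3 - <<'E'
from h import *
w=cam('wrist','w23'); p,a,s=st(); print(p.round(1),a.round(3),s['opening']*85)
try: print(yplate(w,(468.5,264.3),r=90))
except Exception as e: print(e)
m=mask(w,'yellow',120,90); print([(b[1][:5],b[2].round(1),atz(w,b[2],78)[:2].round(1)) for b in blobs(m,20)])
go((468.4,264.3,87),1.49)
E
```

```text
[469.4 264.8 134.4] 1.479 40.046490442679186
list index out of range
[(array([120,   0,   9,   9,  55], dtype=int32), array([124.5,   3.2]), array([394.4, 419.7])), (array([22,  8,  7, 10, 35], dtype=int32), array([25.8, 12.7]), array([322. , 425.2])), (array([ 13,  50,  13,  12, 115], dtype=int32), array([18.8, 55.9]), array([308.8, 398.3])), (array([13, 80,  5,  6, 25], dtype=int32), array([15. , 82.4]), array([300.1, 381.1])), (array([187,  87,  10,  17, 129], dtype=int32), array([190.7,  94.7]), array([430. , 356.5])), (array([252, 165,  10,  33, 260], dtype=int32), array([256.4, 181.4]), array([470.4, 288.8])), (array([382, 249,  18,  13, 149], dtype=int32), array([391.5, 255.1]), array([580.6, 212.5])), (array([366, 251,  20,  17, 192], dtype=int32), array([375.2, 258.9]), array([566.3, 210.3])), (array([498, 294,  10,   8,  43], dtype=int32), array([502. , 297.1]), array([697.5, 151.5])), (array([361, 347,   8,  16,  64], dtype=int32), array([363.6, 352.8]), array([561.4, 100.6])), (array([373, 357,  15,  18, 104], dtype=int32), array([380.1, 367.2]), array([580.2,  77.1])), (array([385, 381,  13,   3,  29], dtype=int32), array([391.5, 382.2]), array([595. ,  51.4]))]
pos [469.4 264.8 134.4] a 1.479 total [-0.6 -1.1 47.3] per row x 2 [-0.3 -0.6 23.7] turn -0.011
```

Call:
{"method": "play_rows", "body": {
  "rows": [
    [40, [-0.5, -0.8, 16], -0.01],
    [40, [0, 0, 16], 0],
    [40, [0, 0, 15], 0],
    [40, [0, 0, 0], 0],
    [40, [0, 0, 0], 0],
    [40, [0, 0, 0], 0],
    [40, [0, 0, 0], 0],
    [40, [0, 0, 0], 0]
  ],
  "newtons": 60
}}

```text
clock: 34.23
tool_pos: [468.5, 264.5, 87.3]
tcp_rot: [[0.081, 0.997, 0.002], [0.997, -0.081, 0.001], [0.001, 0.002, -1.0]]
wrist_force: [0.7, -0.7, 0.5]
opening: 0.468
grip_force: 0.0
```

Call:
{"method": "play_rows", "body": {
  "rows": [
    [5, [0, 0, 0], 0],
    [5, [0, 0, 0], 0],
    [5, [0, 0, 0], 0],
    [5, [0, 0, 0], 0],
    [5, [0, 0, 0], 0],
    [5, [0, 0, 0], 0],
    [5, [0, 0, 0], 0],
    [5, [0, 0, 0], 0]
  ]
}}

```text
clock: 34.9
tool_pos: [468.2, 264.4, 86.7]
tcp_rot: [[0.081, 0.997, 0.001], [0.997, -0.081, 0.001], [0.001, 0.001, -1.0]]
wrist_force: [0.4, -0.6, 5.8]
opening: 0.102
grip_force: 60.7
```

```bash
python3 - <<'E'
from h import *
p,a,s=st(); print(p.round(1),a.round(3),s['opening']*85,s['grip_force'],s['wrist_force'].round(1))
E
```

```text
[468.2 264.4  86.7] 1.49 8.690642560236071 60.650120973587036 [ 0.4 -0.6  5.8]
```

Call:
{"method": "play_rows", "body": {
  "rows": [
    [5, [0, 0, -20], 0],
    [5, [0, 0, -20], 0],
    [5, [0, 0, -25], 0],
    [5, [0, 0, -25], 0],
    [5, [0, 0, 0], -0.105],
    [5, [0, 0, 0], -0.105],
    [5, [0, 0, 0], 0],
    [5, [0, 0, 0], 0],
    [5, [0, 0, 0], 0],
    [5, [0, 0, 0], 0]
  ]
}}

```text
clock: 35.73
tool_pos: [466.8, 263.8, 175.1]
tcp_rot: [[-0.127, 0.992, -0.002], [0.992, 0.127, -0.001], [-0.001, -0.002, -1.0]]
wrist_force: [-0.0, 0.2, -0.7]
opening: 0.103
grip_force: 59.8
```

```bash
python3 - <<'E'
from h import *
p,a,s=st(); print(s['opening']*85,s['grip_force'],s['wrist_force'].round(1)); go((535.7,362.8,172),1.696)
E
```

```text
8.758988035050328 59.84049439430237 [-0.   0.2 -0.7]
pos [466.8 263.8 175.1] a 1.698 total [89.5 80.9  2.9] per row x 4 [22.4 20.2  0.7] turn 0.002
```

Call:
{"method": "play_rows", "body": {
  "rows": [
    [5, [22.4, 20.2, 0], 0],
    [5, [22.4, 20.2, 0], 0],
    [5, [22.4, 20.2, 0], 0],
    [5, [22.3, 20.2, 0], 0],
    [5, [0, 0, 20], 0],
    [5, [0, 0, 20], 0],
    [5, [0, 0, 19], 0],
    [5, [0, 0, 0], 0],
    [5, [0, 0, 0], 0],
    [5, [0, 0, 0], 0]
  ]
}}

```text
clock: 36.57
tool_pos: [536.6, 363.4, 117.6]
tcp_rot: [[-0.128, 0.992, 0.001], [0.992, 0.128, 0.0], [0.0, 0.001, -1.0]]
wrist_force: [0.2, 0.6, 0.1]
opening: 0.099
grip_force: 59.8
```

Call:
{"method": "play_rows", "body": {
  "rows": [
    [5, [0, 0, 0], 0],
    [5, [0, 0, 0], 0],
    [5, [0, 0, 0], 0],
    [5, [0, 0, 0], 0],
    [5, [0, 0, 0], 0],
    [5, [0, 0, 0], 0]
  ]
}}

```text
clock: 37.07
tool_pos: [536.2, 363.3, 117.4]
tcp_rot: [[-0.129, 0.992, 0.0], [0.992, 0.129, 0.0], [0.0, 0.0, -1.0]]
wrist_force: [0.1, 0.2, -1.1]
opening: 0.104
grip_force: 59.8
```

```bash
python3 - <<'E'
from h import *
w=cam('wrist','w24'); p,a,s=st(); O=np.array((574.8,332.5))
print(panelx(w,0,.125,O)); print(studprof(w,O,.125,35),studprof(w,O,.125,-35))
go((535.7,362.8,115.7)); go((564.5,366.5,115.7))
E
```

```text
(array([ 1. , -3. , -3.5,  1. ,  0. ,  0. ,  0. ,  0. ,  0. ]), array([ 0.0114, -0.5   ]))
[[-14.   35.8 119.   14.5]
 [ -9.   35.6 129.    7. ]
 [ -7.   35.6 128.    6.5]
 [ -5.   35.6 129.    7. ]
 [ -3.   35.6 129.    7. ]] [[-14.  -35.1  10.   26.5]
 [ -9.  -30.8   2.    8.5]
 [ -7.  -35.3   1.   12.5]
 [ -5.  -35.7   1.   12.5]
 [ -3.  -38.6   2.   13. ]]
pos [536.2 363.2 117.3] a 1.7 total [-0.4 -0.5  1.6] per row x 1 [-0.4 -0.5  1.6] turn None
pos [536.2 363.2 117.3] a 1.7 total [-0.4 28.5  1.6] per row x 1 [-0.4 28.5  1.6] turn None
```

Call:
{"method": "play_rows", "body": {
  "rows": [
    [5, [0, 0, 1.4], 0],
    [5, [0, 5, 0], 0],
    [5, [0, 5, 0], 0],
    [5, [0, 5, 0], 0],
    [5, [0, 5, 0], 0],
    [5, [0, 4, 0], 0],
    [5, [0, 4, 0], 0],
    [5, [0, 0, 0], 0],
    [5, [0, 0, 0], 0],
    [5, [0, 0, 0], 0]
  ]
}}

```text
clock: 37.95
tool_pos: [563.7, 366.8, 115.5]
tcp_rot: [[-0.129, 0.992, -0.0], [0.992, 0.129, -0.0], [-0.0, -0.0, -1.0]]
wrist_force: [-0.6, -0.3, -1.0]
opening: 0.1
grip_force: 59.9
```

Call:
{"method": "play_rows", "body": {
  "rows": [
    [5, [0, 0, 0], 0],
    [5, [0, 0, 0], 0],
    [5, [0, 0, 0], 0]
  ]
}}

```text
clock: 38.2
tool_pos: [563.6, 366.8, 115.7]
tcp_rot: [[-0.129, 0.992, -0.0], [0.992, 0.129, -0.0], [-0.0, -0.0, -1.0]]
wrist_force: [0.0, 1.0, -0.7]
opening: 0.102
grip_force: 59.9
```

Call:
{"method": "play_rows", "body": {
  "rows": [
    [5, [0, 0.5, 4], 0],
    [5, [0, 0, 4], 0],
    [5, [0, 0, 4], 0],
    [5, [0, 0, 3], 0],
    [5, [0, 0, 2], 0],
    [5, [0, 0, 0], 0],
    [5, [0, 0, 0], 0]
  ]
}}

```text
clock: 38.78
tool_pos: [564.0, 366.7, 98.2]
tcp_rot: [[-0.129, 0.992, -0.001], [0.992, 0.129, -0.001], [-0.001, -0.001, -1.0]]
wrist_force: [-0.3, 0.6, -1.0]
opening: 0.097
grip_force: 59.9
```

Call:
{"method": "play_rows", "body": {
  "rows": [
    [5, [0, 0, 1], 0],
    [5, [0, 0, 1], 0],
    [5, [0, 0, 0.7], 0],
    [5, [0, 0, 0], 0],
    [5, [0, 0, 0], 0],
    [5, [0, 0, 0], 0]
  ]
}}

```text
clock: 39.28
tool_pos: [564.7, 366.9, 96.6]
tcp_rot: [[-0.129, 0.992, 0.001], [0.992, 0.129, -0.0], [-0.0, 0.001, -1.0]]
wrist_force: [0.3, -1.2, 1.8]
opening: 0.105
grip_force: 60.3
```

Call:
{"method": "play_rows", "body": {
  "rows": [
    [20, [0, 0, 0], 0],
    [25, [0, 0, 0], 0],
    [30, [0, 0, 0], 0],
    [30, [0, 0, 0], 0],
    [30, [0, 0, 0], 0],
    [30, [0, 0, 0], 0],
    [30, [0, 0, 0], 0]
  ]
}}

```text
clock: 39.87
tool_pos: [564.3, 367.0, 95.9]
tcp_rot: [[-0.129, 0.992, -0.0], [0.992, 0.129, 0.0], [0.0, -0.0, -1.0]]
wrist_force: [-0.2, -0.5, -0.4]
opening: 0.347
grip_force: 0.0
```

Call:
{"method": "play_rows", "body": {
  "rows": [
    [30, [0, 0, -20], 0],
    [30, [0, 0, -30], 0],
    [30, [0, 0, -40], 0],
    [30, [0, 0, -40], 0],
    [30, [0, 0, 0], 0],
    [30, [0, 0, 0], 0],
    [30, [0, 0, 0], 0],
    [30, [0, 0, 0], 0]
  ]
}}

```text
clock: 40.53
tool_pos: [563.1, 366.2, 223.8]
tcp_rot: [[-0.129, 0.992, -0.003], [0.992, 0.129, -0.002], [-0.001, -0.003, -1.0]]
wrist_force: [0.9, -0.5, 0.5]
opening: 0.35
grip_force: 0.0
```

```bash
python3 - <<'E'
from h import *
t=cam('top','t9');s=cam('scene','s9');w=cam('wrist','w25')
def tri(a,b):
    o,d=ray(t,a);p,e=ray(s,b);A=np.stack([d,-e],1);k=np.linalg.lstsq(A,p-o,rcond=None)[0]
    return ((o+d*k[0]+p+e*k[1])/2).round(1), np.linalg.norm(o+d*k[0]-p-e*k[1]).round(1)
print(tri((362,203),(320,318)),tri((397,128),(445,318)))
print('yplate now',[(atz(w,b[2],88)[:2].round(1),b[1][:5]) for b in blobs(mask(w,'yellow',120,90),20) if np.linalg.norm(atz(w,b[2],88)[:2]-[564,366])<45])
# expected: plate bottom 16, top edge z=88, ends at +-19 along t
print(proj(w,[[564.5,366.5,118],[562.1,385.4,88],[566.9,347.7,88]]).round(0))
for n,g in(('red',(589,-115.6)),('yellow',(601,22.7)),('blue',(583.6,171.5))): print(findplug(t,n,g,z0=40,rad=15))
go((400,-200,235),.13)
E
```

```text
(array([ 532.6, -241.8,   61.3]), np.float64(17.6)) (array([ 734.3, -343.3,   94.8]), np.float64(3.4))
yplate now [(array([561.8, 389.1]), array([258, 153,   7,  19, 122], dtype=int32)), (array([567.4, 345.8]), array([258, 199,   7,   6,  42], dtype=int32))]
[[261. 192.]
 [261. 166.]
 [261. 200.]]
(array([ 588.2, -115.7]), np.int32(108), 112.0)
(array([600.5,  23.7]), np.int32(107), 110.0)
(array([582.6, 171.7]), np.int32(95), 112.0)
pos [563.2 366.3 223.5] a 1.7 total [-540.6 -234.8   -9.8] per row x 15 [-36.  -15.7  -0.7] turn 1.57
```

Call:
{"method": "play_rows", "body": {
  "rows": [
    [40, [-36, -15.7, -0.7], 0],
    [40, [-36, -15.7, -0.7], 0],
    [40, [-36, -15.7, -0.7], 0],
    [40, [-36, -15.7, -0.7], 0],
    [40, [-36, -15.7, -0.7], 0],
    [40, [-36, -15.7, -0.7], 0],
    [40, [-36, -15.7, -0.7], 0],
    [40, [-36, -15.7, -0.7], 0],
    [40, [-36, -15.7, -0.7], 0],
    [40, [-36, -15.7, -0.7], 0]
  ]
}}

```text
clock: 41.52
tool_pos: [453.5, -11.8, 232.1]
tcp_rot: [[-0.129, 0.992, -0.001], [0.992, 0.129, 0.0], [0.0, -0.001, -1.0]]
wrist_force: [0.3, -0.7, 0.4]
opening: 0.466
grip_force: 0.0
```

Call:
{"method": "play_rows", "body": {
  "rows": [
    [40, [-36, -15.7, -0.7], 0],
    [40, [-36, -15.7, -0.7], 0],
    [40, [-36, -15.7, -0.7], 0],
    [40, [-36, -15.7, -0.7], 0],
    [40, [-36, -15.7, -0.7], 0],
    [40, [0, 0, 0], 0.121],
    [40, [0, 0, 0], 0.121],
    [40, [0, 0, 0], 0.121],
    [40, [0, 0, 0], 0.121],
    [40, [0, 0, 0], 0.121]
  ]
}}

```text
clock: 42.35
tool_pos: [399.6, -198.9, 235.5]
tcp_rot: [[0.464, 0.886, -0.002], [0.886, -0.464, 0.001], [0.0, -0.002, -1.0]]
wrist_force: [-0.9, 0.1, 0.3]
opening: 0.471
grip_force: 0.0
```

Call:
{"method": "play_rows", "body": {
  "rows": [
    [40, [0, 0, 0], 0.121],
    [40, [0, 0, 0], 0.121],
    [40, [0, 0, 0], 0.121],
    [40, [0, 0, 0], 0.121],
    [40, [0, 0, 0], 0.121],
    [40, [0, 0, 0], 0.121],
    [40, [0, 0, 0], 0.121],
    [40, [0, 0, 0], 0.121],
    [40, [0, 0, 0], 0],
    [40, [0, 0, 0], 0]
  ]
}}

```text
clock: 43.18
tool_pos: [399.9, -198.7, 235.7]
tcp_rot: [[0.992, 0.129, -0.001], [0.129, -0.992, 0.001], [-0.001, -0.001, -1.0]]
wrist_force: [-0.2, -0.3, 0.2]
opening: 0.468
grip_force: 0.0
```

Call:
{"method": "play_rows", "body": {
  "rows": [
    [40, [0, 0, 0], 0],
    [40, [0, 0, 0], 0],
    [40, [0, 0, 0], 0],
    [40, [0, 0, 0], 0]
  ]
}}

```text
clock: 43.52
tool_pos: [400.3, -198.9, 236.5]
tcp_rot: [[0.992, 0.127, -0.0], [0.127, -0.992, 0.0], [-0.0, -0.0, -1.0]]
wrist_force: [0.8, 0.3, -1.0]
opening: 0.471
grip_force: 0.0
```

```bash
python3 - <<'E'
from h import *
w=cam('wrist','w26'); p,a,s=st(); print(p.round(1),a.round(3))
v=cv2.cvtColor(np.ascontiguousarray(w['pixels']),cv2.COLOR_RGB2HSV); 
# map at z=78: rows x descending, cols y descending (tool frame-free)
xs=np.arange(525,430,-2.5);ys=np.arange(-180,-262,-1.25)
q=proj(w,np.array([[x,y,78] for x in xs for y in ys])).astype(np.float32)
S,V=[cv2.remap(v[:,:,i],q[:,0],q[:,1],cv2.INTER_LINEAR).reshape(len(xs),-1) for i in(1,2)]
for x,a,b in zip(xs,S,V): print(x,''.join(',' if m>75 else '0123456789'[min(9,n//26)] for m,n in zip(a,b)))
E
```

```text
[ 400.3 -198.9  236.5] 0.127
525.0 ,,,,,,,,,,,,,,,,,,,,,,,,,,,,,,,,,,,,,,4444444444446788899998887654
522.5 ,,,,,,,,,,,,,,,,,,,,,,,,,,,,,,,,,,,,,,,,,4444444467889999999987654
520.0 ,,,,,,,,,,,,,,,,,,,,,,,,,,,,,,,,,,,,,,,,,,,44445688899999999998654
517.5 ,,,,,,,,,,,,,,,,,,,,,,,,,,,,,,,,,,,,,,,,,,,44445899999999999975444
515.0 ,,,,,,,,,,,,,,,,,,,,,,,,,,,,,,,,,,,,,,,,,,,,4457999999999998644444
512.5 ,,,,,,,,,,,,,,,,,,,,,,,,,,,,444444,,,,,,,,,,,4567778899999754,,,,,
510.0 ,,,,,,,,,,,,,,,,,4444455666666666654,,,,,,,,444,,6677767764,,,,,,,
507.5 ,,,,,,,,,,,,,,,,56666666777777887664,,,,,,,,44,5688887644444,,,,,,
505.0 ,,,,,,,,,,,,,,,4567766666789999987654,,,,,,,,,567888765,,,,,,,,,,,
502.5 ,,,,,,,,,,,,,,,4466776656899999997654,,,,,,,,,578888654,,,,,,,,,,,
500.0 ,,,,,,,,,,,,,,,,456776668999999998654,,,,,,,,5788887554,,,,,,,,,,,
497.5 ,,,,,,,,,,,,,,,,456776667899999998654,,,,,,,,6888875544,,,,,,,,,,,
495.0 ,,,,,,,,,,,,,,,,456676655789876543222,,,,,,,57888765,,,,,,,,,,,,,,
492.5 ,,,,,,,,,,,,,,,,4566766657863222222222,,,,,57888875,,,,,,,,,,,,,,,
490.0 ,,,,,,,,,,,,,,,,4567766656763222222222,,,,,
[... 1002 characters left out ...]
6666666777777666546888865,,,,,,,,,,,,,,,,,,
452.5 ,,,,,,,,,,,,,,,,,,,445666666666666555554457888754,,,,,,,,,,,,,,,,,
450.0 ,,,,,,,,,,,,,,,,,,,,55555555544444,,,,,,,57888764,,,,,,,,,,,,,,,,,
447.5 ,,,,,,,,,,,,,,,,,,,,,,,,,,,,,,,,,,,,,,,,,,6788765,,,,,,,,,,,,,,,,,
445.0 ,,,,,,,,,,,,,,,,,,,,,,,,,,,,,,,,,,,,,,,,,,57888764,,,,,,,,,,,,,,,,
442.5 ,,,,,,,,,,,,,,,,,,5,,,,,,,,,,,44,,,,,,,,,,,6888764,,,,,,,,,,,,,,,,
440.0 ,,,,,,,,,,,,,,,,,,,,,,,,,,,,,,44,,,,,,,,,,,6788765,,,,,,,,,,,,,,,,
437.5 ,,,,,,,,,,,,,,,,,,,,,,,,,,,,,4444,,,,,,,,,,5788765,,,,,,,,,,,,,,,,
435.0 ,,,,,,,,,,,,,,,,,,,,,,,,,,,,,,4444,,,,,,,,,5788765,,,,,,,,,,,,,,,,
432.5 ,,,,,,,,,,,,,,,,,,,,,,,,,,,,,,,,,,44,,,,,,,5777765,,,,,,,,,,,,,,,,
```

```bash
python3 - <<'E'
from h import *
go((402,-230,235),.09)
E
```

```text
pos [ 400.3 -198.9  236.5] a 0.127 total [-2.3 31.1  1.5] per row x 1 [-2.3 31.1  1.5] turn 0.037
```

Call:
{"method": "play_rows", "body": {
  "rows": [
    [40, [-2, 31, 0], 0.037],
    [40, [0, 0, 0], 0],
    [40, [0, 0, 0], 0],
    [40, [0, 0, 0], 0],
    [40, [0, 0, 0], 0],
    [40, [0, 0, 0], 0],
    [40, [0, 0, 0], 0]
  ]
}}

```text
clock: 44.15
tool_pos: [402.1, -229.4, 236.4]
tcp_rot: [[0.996, 0.09, -0.0], [0.09, -0.996, 0.0], [-0.0, -0.0, -1.0]]
wrist_force: [-0.4, -0.3, 0.2]
opening: 0.471
grip_force: 0.0
```

```bash
cat >> h.py <<'E'
def grid(w,xs,ys,z,smax=75):
    v=cv2.cvtColor(np.ascontiguousarray(w['pixels']),cv2.COLOR_RGB2HSV)
    q=proj(w,np.array([[x,y,z] for x in xs for y in ys])).astype(np.float32)
    S,V=[cv2.remap(v[:,:,i],q[:,0],q[:,1],cv2.INTER_LINEAR).reshape(len(xs),-1) for i in(1,2)]
    for x,a,b in zip(xs,S,V): print(x,''.join(',' if m>smax else '0123456789'[min(9,n//26)] for m,n in zip(a,b)))
def edges(c,pts,n,z,L=9):
    """for each xy pt: signed max/min gradient offsets of V along unit n"""
    v=cv2.cvtColor(np.ascontiguousarray(c['pixels']),cv2.COLOR_RGB2HSV)[:,:,2]; o=np.arange(-L,L+.1,.25)
    for p in pts:
        q=proj(c,np.array([[*(np.array(p)+n*k),z] for k in o])).astype(np.float32)
        s=cv2.GaussianBlur(cv2.remap(v,q[:,0],q[:,1],cv2.INTER_LINEAR).astype(float),(1,5),0).ravel(); g=np.gradient(s); print(p,'rise',o[g.argmax()],'fall',o[g.argmin()],'mid',(o[g.argmax()]+o[g.argmin()])/2)
E
python3 - <<'E'
from h import *
w=cam('wrist','w27'); p,a,s=st(); print(p.round(1),a.round(3),w['T'][:3,3].round(0))
edges(w,[(500,-219),(497,-219),(466,-219),(462,-219),(459,-219)],np.array([0,1]),78)
edges(w,[(481,-217.5),(481,-219),(481,-220.5)],np.array([1,0]),78,35)
edges(w,[(490,-219),(481,-219),(472,-219)],np.array([0,1]),108)
edges(w,[(500,-219),(490,-219),(481,-219),(472,-219),(460,-219)],np.array([0,1]),26,19)
E
```

```text
[ 402.2 -229.5  236.5] 0.09 [ 481. -223.  379.]
(500, -219) rise -2.5 fall 5.0 mid 1.25
(497, -219) rise -1.75 fall 4.75 mid 1.5
(466, -219) rise -5.5 fall 1.75 mid -1.875
(462, -219) rise -6.0 fall 1.75 mid -2.125
(459, -219) rise -6.25 fall 1.5 mid -2.375
(481, -217.5) rise 14.25 fall -13.75 mid 0.25
(481, -219) rise 14.5 fall -12.75 mid 0.875
(481, -220.5) rise 14.75 fall -12.75 mid 1.0
(490, -219) rise 5.25 fall -4.25 mid 0.5
(481, -219) rise 4.5 fall -5.25 mid -0.375
(472, -219) rise 3.75 fall -6.0 mid -1.125
(500, -219) rise -1.5 fall 6.25 mid 2.375
(490, -219) rise 7.75 fall -4.75 mid 1.5
(481, -219) rise 7.0 fall -17.25 mid -5.125
(472, -219) rise 6.25 fall -6.5 mid -0.125
(460, -219) rise -6.25 fall 2.75 mid -1.75
```

```bash
python3 - <<'E'
from h import *
go((481.6,-219.4,86.5),.092)
E
```

```text
pos [ 402.2 -229.5  236.5] a 0.09 total [ 80.   -2.8 150. ] per row x 5 [16.  -0.6 30. ] turn -0.002
```

Call:
{"method": "play_rows", "body": {
  "rows": [
    [30, [26.7, -1, 26], 0],
    [30, [26.7, -1, 26], 0],
    [30, [26.6, -0.9, 26], 0],
    [30, [0, 0, 20], 0],
    [30, [0, 0, 0], 0],
    [30, [0, 0, 0], 0],
    [30, [0, 0, 0], 0],
    [30, [0, 0, 0], 0],
    [30, [0, 0, 0], 0],
    [30, [0, 0, 0], 0]
  ]
}}

```text
clock: 45.03
tool_pos: [482.2, -220.5, 140.1]
tcp_rot: [[0.996, 0.089, 0.002], [0.089, -0.996, -0.001], [0.002, 0.002, -1.0]]
wrist_force: [1.0, -0.1, -0.2]
opening: 0.347
grip_force: 0.0
```

```bash
python3 - <<'E'
from h import *
go((481.6,-219.4,86.5),.092)
E
```

```text
pos [ 482.2 -220.5  140.1] a 0.089 total [-0.6 -1.2 53.6] per row x 2 [-0.3 -0.6 26.8] turn -0.003
```

Call:
{"method": "play_rows", "body": {
  "rows": [
    [30, [-0.3, -1, 18], 0],
    [30, [0, 0, 18], 0],
    [30, [0, 0, 17.5], 0],
    [30, [0, 0, 0], 0],
    [30, [0, 0, 0], 0],
    [30, [0, 0, 0], 0],
    [30, [0, 0, 0], 0],
    [30, [0, 0, 0], 0]
  ]
}}

```text
clock: 45.7
tool_pos: [482.3, -219.5, 86.4]
tcp_rot: [[0.996, 0.09, 0.002], [0.09, -0.996, -0.001], [0.002, 0.002, -1.0]]
wrist_force: [0.0, 0.4, -0.6]
opening: 0.348
grip_force: 0.0
```

Call:
{"method": "play_rows", "body": {
  "rows": [
    [5, [0, 0, 0], 0],
    [5, [0, 0, 0], 0],
    [5, [0, 0, 0], 0],
    [5, [0, 0, 0], 0],
    [5, [0, 0, 0], 0],
    [5, [0, 0, 0], 0],
    [5, [0, 0, 0], 0],
    [5, [0, 0, 0], 0]
  ],
  "newtons": 60
}}

```text
clock: 46.37
tool_pos: [482.1, -219.3, 85.9]
tcp_rot: [[0.996, 0.09, 0.002], [0.09, -0.996, -0.001], [0.001, 0.001, -1.0]]
wrist_force: [-0.1, -0.5, 5.1]
opening: 0.102
grip_force: 60.5
```

Call:
{"method": "play_rows", "body": {
  "rows": [
    [5, [0, 0, -20], 0],
    [5, [0, 0, -30], 0],
    [5, [0, 0, -30], 0],
    [5, [0, 0, -35], 0],
    [5, [0, 0, 0], 0],
    [5, [0, 0, 0], -0.1235],
    [5, [0, 0, 0], -0.1235],
    [5, [0, 0, 0], -0.1235],
    [5, [0, 0, 0], -0.1235],
    [5, [0, 0, 0], -0.1235]
  ]
}}

```text
clock: 47.2
tool_pos: [480.5, -218.5, 198.8]
tcp_rot: [[0.756, 0.654, -0.002], [0.654, -0.756, 0.001], [-0.001, -0.002, -1.0]]
wrist_force: [-0.1, 0.5, -0.7]
opening: 0.104
grip_force: 59.6
```

Call:
{"method": "play_rows", "body": {
  "rows": [
    [5, [0, 0, 0], -0.1235],
    [5, [0, 0, 0], -0.1235],
    [5, [0, 0, 0], -0.1235],
    [5, [0, 0, 0], -0.1235],
    [5, [0, 0, 0], -0.1235],
    [5, [0, 0, 0], -0.1235],
    [5, [0, 0, 0], -0.1235],
    [5, [0, 0, 0], -0.1235],
    [5, [0, 0, 0], 0],
    [5, [0, 0, 0], 0]
  ]
}}

```text
clock: 48.03
tool_pos: [480.7, -218.6, 199.1]
tcp_rot: [[-0.121, 0.993, -0.001], [0.993, 0.121, 0.001], [0.001, -0.001, -1.0]]
wrist_force: [-0.0, 0.5, -1.0]
opening: 0.105
grip_force: 59.6
```

```bash
python3 - <<'E'
from h import *
go((544.5,293.7,200),1.696)
t=cam('top')
for n,g in(('red',(589,-115.6)),('yellow',(601,22.7)),('blue',(583.6,171.5))): print(findplug(t,n,g,z0=40,rad=15))
E
```

```text
pos [ 480.7 -218.6  199.1] a 1.692 total [500.8 125.4  -0.7] per row x 13 [38.5  9.6 -0.1] turn -0.004
(array([ 588.2, -115.8]), np.int32(109), 112.0)
(array([600.5,  23.7]), np.int32(107), 110.0)
(array([582.6, 171.6]), np.int32(94), 112.25)
```

Call:
{"method": "play_rows", "body": {
  "rows": [
    [5, [38.5, 9.6, 0], 0],
    [5, [38.5, 9.6, 0], 0],
    [5, [38.5, 9.6, 0], 0],
    [5, [38.5, 9.6, 0], 0],
    [5, [38.5, 9.6, 0], 0],
    [5, [38.5, 9.6, 0], 0],
    [5, [38.5, 9.6, 0], 0],
    [5, [38.5, 9.6, 0], 0],
    [5, [38.5, 9.6, 0], 0],
    [5, [38.5, 9.6, 0], 0]
  ]
}}

```text
clock: 48.92
tool_pos: [528.4, 177.1, 199.8]
tcp_rot: [[-0.122, 0.993, 0.0], [0.993, 0.122, -0.0], [-0.0, 0.0, -1.0]]
wrist_force: [0.4, -0.8, -1.2]
opening: 0.107
grip_force: 59.6
```

Call:
{"method": "play_rows", "body": {
  "rows": [
    [5, [38.5, 9.6, 0], 0],
    [5, [38.5, 9.6, 0], 0],
    [5, [38.5, 9.6, 0], -0.006],
    [5, [0, 0, 0], 0],
    [5, [0, 0, 0], 0],
    [5, [0, 0, 0], 0],
    [5, [0, 0, 0], 0],
    [5, [0, 0, 0], 0],
    [5, [0, 0, 0], 0],
    [5, [0, 0, 0], 0]
  ]
}}

```text
clock: 49.75
tool_pos: [543.1, 292.1, 200.1]
tcp_rot: [[-0.128, 0.992, 0.0], [0.992, 0.128, -0.0], [-0.0, 0.0, -1.0]]
wrist_force: [-0.6, -0.5, -0.9]
opening: 0.101
grip_force: 59.6
```

```bash
python3 - <<'E'
from h import *
go((544.5,293.7,115),1.696)
E
```

```text
pos [543.1 292.1 200.1] a 1.699 total [ 1.4  1.6 85.1] per row x 3 [ 0.5  0.5 28.4] turn 0.003
```

Call:
{"method": "play_rows", "body": {
  "rows": [
    [5, [0.6, 0.5, 28], 0],
    [5, [0.6, 0.5, 28], 0],
    [5, [0.6, 0.5, 28], 0],
    [5, [0, 0, 0], 0],
    [5, [0, 0, 0], 0],
    [5, [0, 0, 0], 0],
    [5, [0, 0, 0], 0],
    [5, [0, 0, 0], 0],
    [5, [0, 0, 0], 0],
    [5, [0, 0, 0], 0]
  ]
}}

```text
clock: 50.58
tool_pos: [544.9, 295.6, 117.3]
tcp_rot: [[-0.13, 0.991, 0.002], [0.991, 0.13, 0.001], [0.001, 0.002, -1.0]]
wrist_force: [-0.5, -0.3, -1.1]
opening: 0.101
grip_force: 59.5
```

```bash
python3 - <<'E'
from h import *
w=cam('wrist','w30'); O=np.array((574.8,332.5))
print(studprof(w,O,.125,-35))
go((573.2,297.3,114.9),1.696)
E
```

```text
[[-14.  -34.2 115.   14.5]
 [ -9.  -34.3 126.    7. ]
 [ -7.  -34.4 128.    7. ]
 [ -5.  -34.4 128.    7. ]
 [ -3.  -34.4 127.    7. ]]
pos [544.7 295.5 117. ] a 1.701 total [-1.9 28.5  2.1] per row x 1 [-1.9 28.5  2.1] turn 0.005
```

Call:
{"method": "play_rows", "body": {
  "rows": [
    [5, [-1.2, 0, 2.1], 0.004],
    [5, [0, 0, 0], 0],
    [5, [0, 0, 0], 0],
    [5, [0, 5, 0], 0],
    [5, [0, 5, 0], 0],
    [5, [0, 5, 0], 0],
    [5, [0, 5, 0], 0],
    [5, [0, 4.5, 0], 0],
    [5, [0, 4, 0], 0],
    [5, [0, 0, 0], 0]
  ]
}}

```text
clock: 51.47
tool_pos: [573.8, 297.8, 114.0]
tcp_rot: [[-0.126, 0.992, 0.001], [0.992, 0.126, 0.0], [0.0, 0.001, -1.0]]
wrist_force: [-0.1, 0.6, -0.5]
opening: 0.101
grip_force: 59.6
```

Call:
{"method": "play_rows", "body": {
  "rows": [
    [5, [0, 0, 0], 0],
    [5, [0, 0, 0], 0],
    [5, [0, 0, 0], 0],
    [5, [0, 0, 0], 0],
    [5, [0, 0, 0], 0]
  ]
}}

```text
clock: 51.88
tool_pos: [572.4, 297.6, 113.9]
tcp_rot: [[-0.126, 0.992, -0.0], [0.992, 0.126, -0.0], [-0.0, -0.0, -1.0]]
wrist_force: [-0.1, 0.3, -1.5]
opening: 0.098
grip_force: 59.6
```

```bash
python3 - <<'E'
from h import *
go((573.2,297.6,114.9),1.696)
E
```

```text
pos [572.4 297.6 113.9] a 1.697 total [-0.1  0.8 -1. ] per row x 1 [-0.1  0.8 -1. ] turn 0.001
```

Call:
{"method": "play_rows", "body": {
  "rows": [
    [5, [0.3, 0.6, 4], 0],
    [5, [0, 0, 4], 0],
    [5, [0, 0, 4], 0],
    [5, [0, 0, 2], 0],
    [5, [0, 0, 1.5], 0],
    [5, [0, 0, 0], 0],
    [5, [0, 0, 0], 0]
  ]
}}

```text
clock: 52.47
tool_pos: [573.1, 298.0, 98.1]
tcp_rot: [[-0.126, 0.992, -0.0], [0.992, 0.126, -0.0], [-0.0, -0.0, -1.0]]
wrist_force: [-0.3, 0.1, 0.0]
opening: 0.105
grip_force: 59.6
```

Call:
{"method": "play_rows", "body": {
  "rows": [
    [5, [0, 0, 1], 0],
    [5, [0, 0, 1], 0],
    [5, [0, 0, 0.7], 0],
    [5, [0, 0, 0], 0],
    [5, [0, 0, 0], 0],
    [5, [0, 0, 0], 0]
  ]
}}

```text
clock: 52.97
tool_pos: [573.4, 298.1, 95.9]
tcp_rot: [[-0.126, 0.992, 0.0], [0.992, 0.126, 0.0], [0.0, 0.0, -1.0]]
wrist_force: [-1.1, -0.4, 0.6]
opening: 0.106
grip_force: 59.8
```

Home height reached and the load is coming off. I'll release and retreat.

Call:
{"method": "play_rows", "body": {
  "rows": [
    [20, [0, 0, 0.5], 0],
    [25, [0, 0, 0], 0],
    [30, [0, 0, 0], 0],
    [30, [0, 0, 0], 0],
    [30, [0, 0, 0], 0],
    [30, [0, 0, 0], 0],
    [30, [0, 0, 0], 0]
  ]
}}

```text
clock: 53.55
tool_pos: [573.2, 298.0, 95.2]
tcp_rot: [[-0.126, 0.992, 0.0], [0.992, 0.126, 0.0], [0.0, 0.0, -1.0]]
wrist_force: [-0.4, -0.6, -0.8]
opening: 0.352
grip_force: 0.0
```

Call:
{"method": "play_rows", "body": {
  "rows": [
    [30, [0, 0, -20], 0],
    [30, [0, 0, -30], 0],
    [30, [0, 0, -40], 0],
    [30, [0, 0, -40], 0],
    [30, [-20, -35, 0], 0],
    [30, [-20, -35, 0], 0],
    [30, [0, 0, 0], 0],
    [30, [0, 0, 0], 0],
    [30, [0, 0, 0], 0],
    [30, [0, 0, 0], 0]
  ]
}}

```text
clock: 54.38
tool_pos: [510.3, 250.2, 226.0]
tcp_rot: [[-0.126, 0.992, 0.002], [0.992, 0.126, 0.001], [0.001, 0.002, -1.0]]
wrist_force: [-0.3, 0.4, 0.6]
opening: 0.351
grip_force: 0.0
```

```bash
python3 - <<'E'
from h import *
w=cam('wrist','w31');t=cam('top','t31');s=cam('scene','s31');print(st()[0])
a=w['pixels'][:,:,::-1]; q=proj(w,[[569,331,90]])[0].astype(int); print(q)
y0=int(np.clip(q[1]-90,0,204));x0=int(np.clip(q[0]-90,0,332)); A=cv2.resize(a[y0:y0+180,x0:x0+180],(600,600),interpolation=cv2.INTER_CUBIC)
B=cv2.resize(s['pixels'][100:300,190:330,::-1],(200,286),interpolation=cv2.INTER_CUBIC);C=cv2.resize(t['pixels'][160:240,130:210,::-1],(200,200),interpolation=cv2.INTER_CUBIC)
B=np.vstack([B,C,np.zeros((114,200,3),np.uint8)]); cv2.imwrite('pics/fin.png',np.hstack([A,B]))
for n,g in(('red',(589,-115.6)),('yellow',(601,22.7)),('blue',(583.6,171.5))): print(findplug(t,n,g,z0=40,rad=15))
E
```

```text
[510.08276091 250.20538434 225.53292522]
[326 114]
(array([ 588.2, -115.7]), np.int32(108), 112.0)
(array([600.5,  23.7]), np.int32(107), 110.0)
(array([582.6, 171.7]), np.int32(95), 112.0)
```

View pics/fin.png

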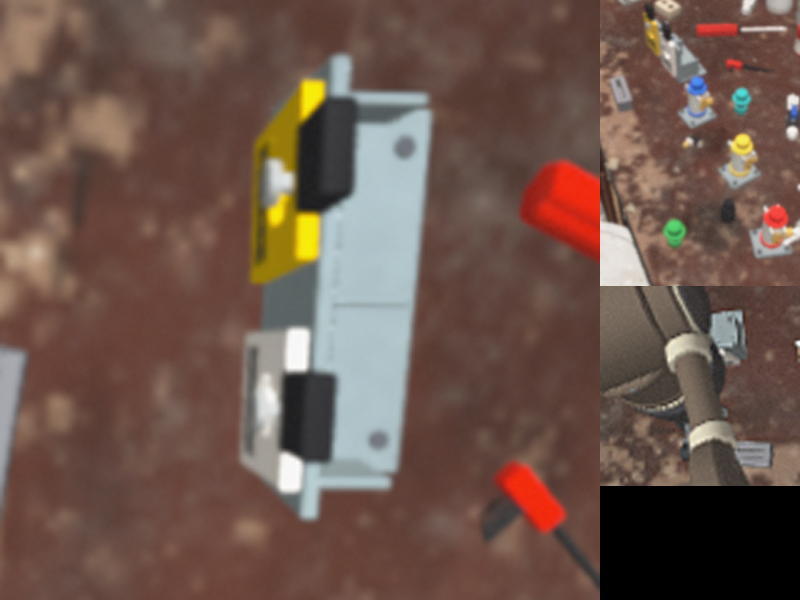

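```bash
python3 -c "
from workcell import close_job
print(close_job())"
```

```text
the job is handed in; nothing more can be done
None
```

The red, yellow and blue plugs are home and locked, then the yellow plate was hung on the left stud and the white on the right. The job was handed in at about 54 s; I confirmed the yellow and blue cam arms by finger opening and grip force matching red, not by a picture.

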